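# Set up the twin-plate wax warmer

## Robot

A 6-joint arm with a two-finger parallel gripper is mounted at the origin on a cart in front of the work surface, level with it; the furniture and walls round the work are solid. World frame = base frame: x ahead of the robot, y to its left, z up, the work surface at z = 0. Lengths are in m, angles in rad, forces in N, time in s.
With the tool pointing down it reaches from about 0.35 to 0.85 m from the base axis. Payload 8.1 kg.
Tool frame: the origin (TCP) lies on the centre line of the jaws, within the pads' length; the fingertips stand 11 mm ahead of it and the grasp point (between the pads) lies 8 mm behind it (tip_reach is the z of the fingertips in the tool frame, in m); z points along the fingers, y is the direction in which the jaws open and shut (so a half turn about z gives the same grasp; the last joint's range is limited). The gripper opens to 93 mm and grips with 3 to 60 N. Pads are 15 mm wide; open, the fingers measure 128 mm over their backs; the gripper's body (75 mm by 188 mm) begins 65 mm behind the grasp point.
Start: joints at [1.211, 0.13, 1.488, -0, 1.523, -0.085], TCP at [0.163, 0.577, 0.23] pointing down, gripper open.
Joint ranges: [-2.96, 2.96], [-0.89, 2.26], [0.02, 2.5], [-1.34, 4.48], [0, 2.73], [-2.66, 2.66]. Speed limits (rad/s): [2.39, 2.39, 2.79, 3.14, 3.14, 3.14].

## Interface

Orientations are given as a rotation vector (axis times angle).
In Python, from plant import read_state, read_camera, camera_params, close_job, silhouettes, tip_of, tip_reach gives the robot as it stands.
- The arm moves only by the shell command python3 -m creep 'ROWS' [FORCE]. ROWS is JSON, a list of rows, each a list of 5 numbers: the shift along the tool's x, y, z in m, then the turn about the tool's z in rad, then the closure in counts, from 0 (fully open) to 255 (shut). In form: [[dx, dy, dz, twist, gripper], ...]. A call has 1 to 12 rows; each row shifts and turns the commanded pose from where the row before left it, along the tool's axes as they then stand; what a row does not reach is not made up. A row lasts 1/12 s, in which the tool goes at most 41.7 mm and 7.16 degrees, less where a joint would pass 70% of its speed; a pose out of reach is approached as far as the arm can. A call is refused whole if a number of a shift passes 0.0417 or a number of a turn 0.125, either way. A call with a gripper value outside its range is refused whole. The fingers move at their own pace and stop on an object; FORCE is the grip in N (left out, the last holds). Time passes only in rows, so rows that do not move let the fingers close. It gives the time, the measured TCP pose, the force and the opening at its end, in the units of the state.
- read_state(): the state, without advancing time (a new reading comes with each control period).
- read_camera(name): name is "scene" or "top"; returns the picture (400x640x3 uint8, red, green, blue); there is no depth.
- camera_params(name): a dict with "fov_y" (degrees; the focal length in pixels is half the picture's height over the tangent of half this angle, whatever the lens; pixels are square), "cx", "cy" (the principal point, pixels), "position" and "rotation" of the camera in the world. Camera axes: x right, y down, z forward; pixel columns grow to the right and rows downward; lengths in m; the calibration is good to about 2 mm. A picture is of the moment at which its call begins. camera_params takes no time and is no camera call.
- close_job(): hands the job in, once; it reports no verdict.
Trained networks look in the newest picture that a camera, given by its name, has taken for a name from the list of things; names that differ only in an ending like _2 or _b are one class to them, and where a whole thing is asked for, a point or a joint stands for the part that bears it (a point fixed in the world has none). Each returns a list of dicts, best first, with "confidence" (0 to 1); they miss things now and then, are a little off and sometimes report something else, mostly with a low value. They report only what shows in the picture. A call takes as long as a camera call. They do not tell look-alikes from the thing itself.
- silhouettes(camera, query): "region" (400x640 bool, what is visible of it) and "pixel" ([column, row] in pixels, amid what is visible of it).
- tip_of(camera, query): "pixel" ([column, row] in pixels: a listed point, or the origin of a listed thing).
The state is a dict: "t": time; "q": joint angles; "dq": joint speeds; "joint_torque": joint torques, N m; "tool_pos": TCP position; "orientation": TCP orientation; "force": force on the tool from outside, world axes, zero at the start; "wrist_torque": the same for the moment, N m; "opening": finger opening in m.
Only numpy, scipy, OpenCV 4.12 (cv2) and the standard library are available. Lean on these libraries where they do the work, as an engineer would, in place of code of your own. Each camera call takes 0.05 s, during which the arm holds its last target.

## Task

Get the wax warmer ready. First swing the small pan's handle off the empty plate until it points straight back, away from the dial side, and leave the pan sitting centred on its own plate with no edge overhanging; then gently set the smaller of the two lidded pots down upright and centred on the empty plate, again with nothing overhanging. Finally turn the dial clockwise as far as it goes, let go of everything, and leave the large pot and the plaster models where they are.

Things in the scene. Friction and masses are not known exactly. Their poses are not given: they have to be found in the camera images.
- left_plate (a point): Top centre of the LEFT plate of the wax warmer (empty at the start): a flat dark steel disc 84 mm across, 10 mm above the white deck, 45 mm above the worktop. The warmer is a fixed box 200 (x) by 250 (y) mm, deck 35 mm high, placed and turned differently each time. Axes: x to its back (away from the dial), y to its left, z up. Lies 30 mm behind and 68 mm left of the warmer's centre
- right_plate (a point): Centre of the top face of the RIGHT plate, alike, 136 mm to the right of the left one; the pan stands on it. Axes as for the left plate
- pan_mid (a point): Small open aluminium pan, loose, about 0.2 kg: point on its axis, 20 mm above its underside. 40 mm high, flat base 68 mm across, rim 76 mm. Its x axis points along the handle, z up. At the start it stands on the right plate 10 to 18 mm off centre, overhanging the plate's front edge, its handle lying above the left plate
- pan_handle (a point): Middle of the pan's straight black handle, 90 mm from the pan's axis, 30 mm above its underside (75 mm above the worktop while on its plate). A level bar 13 mm wide and 11 mm high, reaching from 46 to 132 mm from the pan's axis. The pan slides and turns flat on its plate when guided by the handle
- pot_mid (a point): The wax pot, a small round lidded pot (white with a tan lid), loose: its centre, half-way up. 65 mm across and 29 mm high, solid, lid fixed, about 0.07 kg; z up along its axis. Stands on the worktop to the left or to the right of the warmer
- dial_grip (a point): On the axis of the warmer's dial, at the height to grip. The dial is on the deck at the front middle; a black knob whose grip bar is 40 mm long, 14 mm wide and 32 mm high, its top 7 mm above this point. The bar lies along this point's x axis, and turns with the dial about the upright z axis
- dial (a joint): Angle of the dial: 0 to 1.4 rad, grows as it turns clockwise seen from above; 1.4 is the stop. It stays where it is left and takes about 0.04 N m to turn. Starts at 0 to 0.2
- pan: The pan again: origin at the centre of its underside, x along the handle
- wax_pot: The wax pot again: origin at the centre of its underside
- paste_pot: The large lidded pot (grey lid, pale blue), 91 mm across and 44 mm high; origin at the centre of its underside; a bystander on the other side of the warmer from the wax pot
- study_model_b: White plaster tooth model, 54 x 66 x 32 mm, behind and right of the warmer; origin under its centre; a bystander
- study_model_c: Cream plaster tooth model, 52 x 63 x 32 mm, behind the warmer on the left; origin under its centre; a bystander
Not all that is in view belongs to the job. What is shaped like the wax_pot but purple or yellow is not meant.

How it is judged:
By the outcome, as a careful person would: the job done as asked, in the order asked, and still so for the second after the job is handed in, with the robot touching nothing.
It also fails if it takes over 61 s, if anything falls off the work surface, if the arm or the gripper's body presses on something with over 40 N, if the wrist force passes 120 N, or if a joint passes its speed limit or range.

## Working session

There is one attempt and no reset: what is moved stays moved. The work goes in short steps, Python scripts to look and compute and a shell command to move; the robot and the scene stay as the last step left them, time stands still between calls to the robot, and variables do not carry over. Pictures are saved under pics/ and viewed, and the job is handed in when it is done.

```bash
ls; mkdir -p pics; python3 - <<'E'
from plant import *
import cv2, numpy as np
s=read_state()
print({k:np.round(v,3).tolist() for k,v in s.items()}, tip_reach)
for n in("scene","top"):
    im=read_camera(n); cv2.imwrite(f"pics/{n}0.png",im[:,:,::-1]); p=camera_params(n); print(n,p)
E
```

```text
pics
{'t': 0.0, 'q': [1.211, 0.131, 1.489, -0.0, 1.523, -0.085], 'dq': [0.001, 0.001, 0.001, 0.002, 0.001, -0.001], 'joint_torque': [0.002, -55.986, -49.175, 0.077, 0.036, -0.0], 'tool_pos': [0.163, 0.577, 0.229], 'orientation': [-0.43, -3.112, 0.003], 'force': [-0.582, 0.136, 0.182], 'wrist_torque': [0.061, -0.04, -0.028], 'opening': 0.093} 0.011
scene {'fov_y': 54.22259477609095, 'cx': 317.059113100287, 'cy': 195.05414520347327, 'position': array([-0.30557004, -0.53895198,  0.64281479]), 'rotation': array([-1.86966539,  1.08512772, -0.63433732])}
top {'fov_y': 51.09433580423384, 'cx': 321.94873821671393, 'cy': 202.66607775633446, 'position': array([ 0.41803547, -0.05905794,  1.52427839]), 'rotation': array([-2.16490367,  2.1619721 , -0.11884545])}
```

View pics/scene0.png

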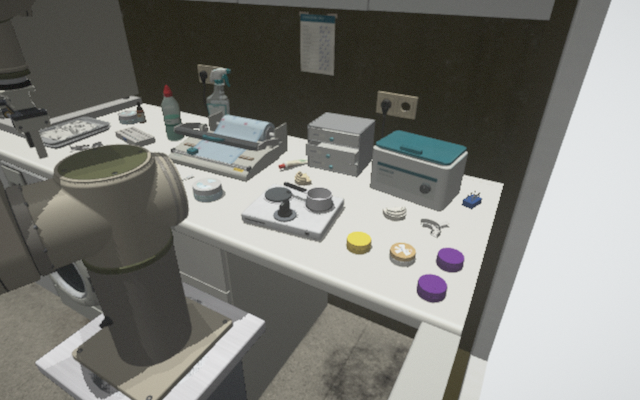

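View pics/top0.png

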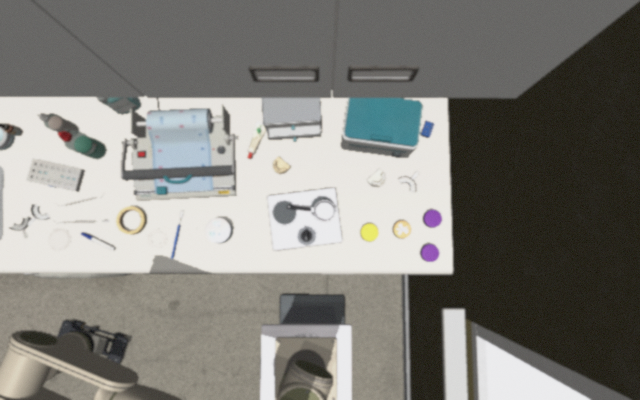

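```bash
cat > h.py <<'E'
from plant import *
import cv2, numpy as np
from scipy.spatial.transform import Rotation as R
def cam(n):
    p=camera_params(n); f=200/np.tan(np.radians(p["fov_y"]/2)); return p,f,R.from_rotvec(p["rotation"]).as_matrix()
def ray(n,px,z):
    p,f,M=cam(n); d=M@np.array([(px[0]-p["cx"])/f,(px[1]-p["cy"])/f,1]); t=(z-p["position"][2])/d[2]
    return p["position"]+t*d
def proj(n,X):
    p,f,M=cam(n); c=M.T@(np.asarray(X)-p["position"]); return np.array([p["cx"]+f*c[0]/c[2],p["cy"]+f*c[1]/c[2]])
def shot(n,name,box=None,k=1):
    im=read_camera(n)[:,:,::-1]
    if box: x0,y0,x1,y1=box; im=im[y0:y1,x0:x1]
    im=cv2.resize(im,None,fx=k,fy=k,interpolation=cv2.INTER_CUBIC); cv2.imwrite(f"pics/{name}.png",im)
H=dict(left_plate=.045,right_plate=.045,pan_mid=.065,pan_handle=.075,pot_mid=.0145,dial_grip=.060,pan=.045,wax_pot=0,paste_pot=0,study_model=0)
E
python3 - <<'E'
from h import *
shot("top","topz",(250,170,450,270),4); shot("scene","scenez",(230,160,480,310),3)
print(proj("scene",read_state()["tool_pos"]),proj("top",read_state()["tool_pos"]))
for n in("top","scene"):
  for q in ["left_plate","right_plate","pan_mid","pan_handle","pot_mid","dial_grip","dial","pan","paste_pot"]:
    try:
      for d in tip_of(n,q)[:4]: print(n,q,round(d["confidence"],2),np.round(d["pixel"],1),np.round(ray(n,d["pixel"],H.get(q,.035)),4) )
    except Exception as e: print(q,e)
print(read_state()["t"])
E
```

```text
[ 35.84718085 147.34660886] [111.15538671 334.44384349]
top left_plate 0.79 [283.2 211.4] [0.5519 0.0808 0.045 ]
top right_plate 0.66 [322.8 206.6] [ 0.5692 -0.0598  0.045 ]
top pan_mid 0.71 [322.1 212.8] [ 0.5454 -0.0573  0.065 ]
top pan_handle 0.62 [296.7 207.2] [0.564  0.0311 0.075 ]
top pan_handle 0.33 [280.  166.6] [0.7075 0.0911 0.075 ]
top pot_mid 0.68 [433.2 215.4] [ 0.5409 -0.4591  0.0145]
top pot_mid 0.58 [430.6 249.7] [ 0.4176 -0.4463  0.0145]
top pot_mid 0.58 [372.3 232.9] [ 0.4774 -0.2381  0.0145]
top pot_mid 0.49 [401.1 229.6] [ 0.4894 -0.342   0.0145]
top dial_grip 0.55 [304.  236.9] [0.4613 0.0057 0.06  ]
dial it knows: dial_grip, left_plate, pan, pan_handle, pan_mid, paste_pot, pot_mid, right_plate, study_model, wax_pot
top pan 0.98 [323.1 211.6] [ 0.5514 -0.0608  0.045 ]
top paste_pot 0.91 [217.1 231. ] [0.4841 0.3248 0.    ]
scene left_plate 0.76 [279.5 196. ] [0.5325 0.0615 0.045 ]
scene right_plate 0.74 [321.3 200.1] [ 0.5751 -0.06    0.045 ]
scene right_plate 0.38 [284.2 205.1] [0.4956 0.0198 0.045 ]
scene pan_mid 0.66 [318.3 198.3] [ 0.5502 -0.0636  0.065 ]
scene pan_handle 0.64 [293.7 188.4] [0.5491 0.0202 0.075 ]
scene pot_mid 0.98 [358.2 239.8] [ 0.4879 -0.2219  0.0145]
scene pot_mid 0.88 [451.5 258.9] [ 0.5322 -0.4581  0.0145]
scene pot_mid 0.83 [402.6 253.6] [ 0.491  -0.3445  0.0145]
scene pot_mid 0.58 [430.7 289.6] [ 0.3979 -0.4424  0.0145]
scene dial_grip 0.69 [286.  201.6] [0.4943 0.0121 0.06  ]
dial it knows: dial_grip, left_plate, pan, pan_handle, pan_mid, paste_pot, pot_mid, right_plate, study_model, wax_pot
scene pan 0.78 [318.5 202.3] [ 0.5598 -0.059   0.045 ]
scene paste_pot 0.81 [210.5 198.3] [0.4716 0.2904 0.    ]
1.0
```

View pics/topz.png

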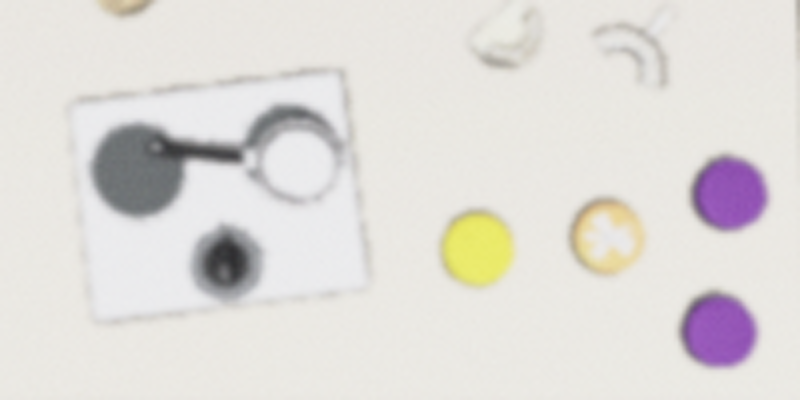

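View pics/scenez.png

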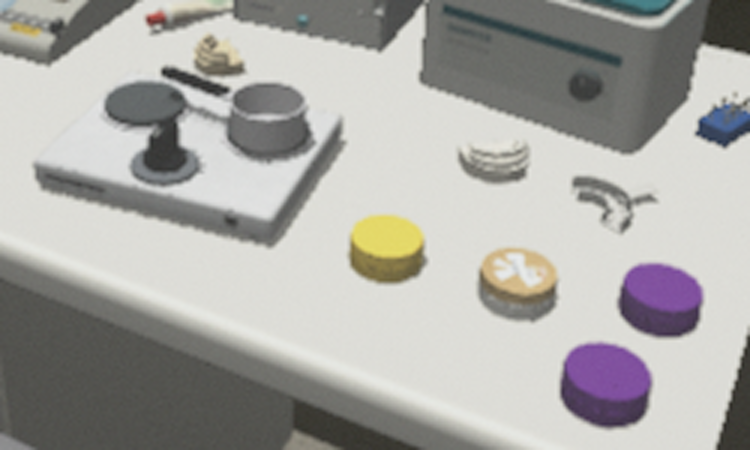

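```bash
python3 - <<'E'
from h import *
from scipy.optimize import least_squares
# deck corners by hand from enlarged crops
tz=lambda x,y:np.array([250+(x+.5)/4-.5,170+(y+.5)/4-.5]); sz=lambda x,y:np.array([230+(x+.5)/3-.5,160+(y+.5)/3-.5])
T=[tz(70,100),tz(345,69),tz(370,288),tz(95,322)]
for c in T: print("top",ray("top",c,.035).round(4))
S=[sz(38,164),sz(267,222),sz(341,117)]
for c in S: print("scene",ray("scene",c,.035).round(4))
top=[ray("top",c,.035)[:2] for c in T]
c=np.mean(top,0); print("centre",c)
for a,b in((0,1),(3,2),(3,0),(2,1)): d=top[b]-top[a]; print(np.linalg.norm(d),np.degrees(np.arctan2(d[1],d[0])))
d=np.array(ray("scene",S[1],.035)-ray("scene",S[0],.035)); print(np.linalg.norm(d),np.degrees(np.arctan2(d[1],d[0])))
d=np.array(ray("scene",S[2],.035)-ray("scene",S[1],.035)); print(np.linalg.norm(d),np.degrees(np.arctan2(d[1],d[0])))
for n,z in(("top",.045),("scene",.045)):
  im=read_camera(n).astype(int); g=im.mean(2)
  x,y=(284,212) if n=="top" else (278,194)
  print(n); print(g[y-13:y+14,x-16:x+17].round().astype(int))
E
```

```text
top [0.6132 0.1402 0.035 ]
top [ 0.6416 -0.1067  0.035 ]
top [ 0.4456 -0.1284  0.035 ]
top [0.4153 0.1149 0.035 ]
scene [0.4071 0.1044 0.035 ]
scene [ 0.4343 -0.1301  0.035 ]
scene [ 0.6312 -0.1061  0.035 ]
centre [0.52892674 0.00498808]
0.24848098011259115 -83.43385775142319
0.24516017559953227 -82.90418897518653
0.19953657978012979 7.277458587928095
0.19725671001384493 6.3180469509201345
0.2361295788575078 -83.39679933259458
0.19839295054728015 6.948418101715868
top
[[229 233 235 235 236 236 235 236 235 234 234 232 231 232 229 228 226 228
  229 231 231 232 234 234 236 236 236 236 235 236 236 236 234]
 [228 233 236 235 235 235 236 236 234 231 228 222 215 214 210 201 193 198
  210 215 218 223 227 230 233 235 235 236 235 236 235 236 235]
 [229 233 234 235 235 235 235 234 230 221 212 198 181 170 162 155 150 150
  162 173 185 195 203 220 229 232 235 235 235 235 236 236 235]
 [228 233 235 236 235 234 235 230 217 193 170 159 142 129 126 121 123 121
  126 132 140 151 165 193 219 228 233 233 234 234 234 235 235]
 [225 232 235 235 235 234 230 220 193 160 137 126 118 115 116 115 114 114
  114
[... 6078 characters left out ...]
9 220 219 220]
 [223 223 222 221 221 222 223 217 197 182 183 190 196 195 195 196 194 197
  178 130 120 102  73  60  61  57  54 127 198 220 220 221 220]
 [222 223 221 222 223 222 222 223 223 223 223 222 216 209 208 207 205 195
  153 115 125  92  62  61  58  54  59 128 197 220 220 221 219]
 [222 221 222 220 221 222 221 222 221 222 221 220 221 220 221 220 215 167
   79  94  95  62  57  58  55  56  56 128 199 220 220 219 219]
 [222 220 221 220 221 222 222 222 222 221 221 221 221 222 221 221 206 143
   58  61  58  57  57  59  58  57  59 128 200 220 220 220 219]
 [220 222 222 221 223 223 223 222 221 220 220 221 221 222 220 221 206 142
   57  59  55  55  58  57  56  59  55 128 199 220 219 220 221]]
```

```bash
cat >> h.py <<'E'
from scipy.ndimage import map_coordinates
from scipy.optimize import least_squares
def edgepts(n,g,X0,r,z,angs,lev,out=.016,inn=.016,falling=False):
    """radial edge search round a world circle at height z; returns pixel pts"""
    pts=[]
    for a in angs:
        rr=np.linspace(r-inn,r+out,65); P=np.array([proj(n,[X0[0]+q*np.cos(a),X0[1]+q*np.sin(a),z]) for q in rr])
        v=map_coordinates(g,[P[:,1],P[:,0]],order=1)-lev
        if falling: v=-v
        k=np.where((v[:-1]<0)&(v[1:]>=0))[0]
        if len(k):
            k=k[0]; t=-v[k]/(v[k+1]-v[k]); pts.append(P[k]+t*(P[k+1]-P[k]))
    return np.array(pts)
def fitc(n,pts,r,z):
    W=np.array([ray(n,p,z)[:2] for p in pts])
    f=lambda c:np.linalg.norm(W-c,axis=1)-r
    s=least_squares(f,W.mean(0),loss="soft_l1",f_scale=.001); 
    return s.x, np.sqrt(np.mean(f(s.x)**2)), np.mean(f(s.x))
E
python3 - <<'E'
from h import *
D=np.radians
gt=read_camera("top").astype(float).mean(2); gs=read_camera("scene").astype(float).mean(2)
np.save("gt.npy",gt);np.save("gs.npy",gs)
# world angles: 0=+x (image up). handle comes from -y
a=D(np.arange(20,260,5))
p=edgepts("top",gt,(.552,.079),.042,.045,a,174); print("plate top",len(p),fitc("top",p,.042,.045))
a=D(np.arange(10,150,5))
p=edgepts("scene",gs,(.545,.072),.042,.045,a,160); print("plate scene",len(p),fitc("scene",p,.042,.045))
# visible back arc of right plate, top cam
a=D(np.arange(-50,60,5))
p=edgepts("top",gt,(.569,-.06),.042,.045,a,174); print("rplate top",len(p),fitc("top",p,.042,.045))
# pots
for nm,X in(("wax",(.489,-.343)),("yellow",(.4774,-.238))):
  for n,g in(("top",read_camera("top").astype(float)[:,:,2]),("scene",read_camera("scene").astype(float)[:,:,2])):
    a=D(np.arange(0,360,5)) if n=="top" else D(np.arange(-60,120,5))
    p=edgepts(n,g,X,.0325,.029,a,185 if n=="top" else 170); print(nm,n,len(p),fitc(n,p,.0325,.029))
E
```

```text
Traceback (most recent call last):
  File "h.py", line 22, in edgepts
    rr=np.linspace(r-inn,r+out,65); P=np.array([proj(n,[X0[0]+q*np.cos(a),X0[1]+q*np.sin(a),z]) for q in rr])
                                                ~~~~^^^^^^^^^^^^^^^^^^^^^^^^^^^^^^^^^^^^^^^^^^^
  File "h.py", line 10, in proj
    p,f,M=cam(n); c=M.T@(np.asarray(X)-p["position"]); return np.array([p["cx"]+f*c[0]/c[2],p["cy"]+f*c[1]/c[2]])
          ~~~^^^
  File "h.py", line 5, in cam
    p=camera_params(n); f=200/np.tan(np.radians(p["fov_y"]/2)); return p,f,R.from_rotvec(p["rotation"]).as_matrix()
ValueError: time passes only in moves, steps and waits
```

```bash
python3 - <<'E'
from h import *
im=read_camera("top")[:,:,::-1][180:260,260:350]; cv2.imwrite("pics/tz2.png",cv2.resize(im,None,fx=7,fy=7,interpolation=cv2.INTER_NEAREST))
im=read_camera("scene")[:,:,::-1][175:240,240:350]; cv2.imwrite("pics/sz2.png",cv2.resize(im,None,fx=7,fy=7,interpolation=cv2.INTER_NEAREST))
im=read_camera("scene")[:,:,::-1][225:275,335:475]; cv2.imwrite("pics/pots.png",cv2.resize(im,None,fx=5,fy=5,interpolation=cv2.INTER_NEAREST))
E
python3 - <<'E'
s=open("h.py").read()
s=s.replace("def cam(n):","import functools\n@functools.lru_cache(None)\ndef cam(n):")
open("h.py","w").write(s)
E
python3 - <<'E'
from h import *
D=np.radians
it=read_camera("top").astype(float); is_=read_camera("scene").astype(float)
gt=it.mean(2); gs=is_.mean(2); np.save("it.npy",it);np.save("is.npy",is_)
a=D(np.arange(20,260,5))
p=edgepts("top",gt,(.552,.079),.042,.045,a,174); print("plate top",len(p),fitc("top",p,.042,.045))
a=D(np.arange(10,150,5))
p=edgepts("scene",gs,(.545,.072),.042,.045,a,160); print("plate scene",len(p),fitc("scene",p,.042,.045))
a=D(np.arange(-50,60,5))
p=edgepts("top",gt,(.569,-.06),.042,.045,a,174); print("rplate top",len(p),fitc("top",p,.042,.045))
for nm,X in(("wax",(.489,-.343)),("yellow",(.4774,-.238))):
  for n,g in(("top",it[:,:,2]),("scene",is_[:,:,2])):
    a=D(np.arange(0,360,5)) if n=="top" else D(np.arange(-60,120,5))
    p=edgepts(n,g,X,.0325,.029,a,185 if n=="top" else 170); print(nm,n,len(p),fitc(n,p,.0325,.029))
print(read_state()["t"])
E
```

```text
plate top 48 (array([0.55061086, 0.07675743]), np.float64(0.0005574278133253399), np.float64(-0.000271902581549108))
plate scene 28 (array([0.54379955, 0.07457628]), np.float64(0.0006640050497953711), np.float64(5.780958672190537e-05))
rplate top 22 (array([ 0.56583369, -0.057282  ]), np.float64(0.0004635648983126328), np.float64(8.071699338169092e-06))
wax top 72 (array([ 0.49234103, -0.33892751]), np.float64(0.0011998818412723876), np.float64(0.0009954938704963001))
wax scene 36 (array([ 0.48583151, -0.34472803]), np.float64(0.0019183671601003276), np.float64(-0.0004836204780244232))
yellow top 72 (array([ 0.48083023, -0.22483642]), np.float64(0.0018261403738779585), np.float64(0.001551461413734968))
yellow scene 36 (array([ 0.47634444, -0.22722079]), np.float64(0.0004108411524617688), np.float64(-0.00012272011298282388))
1.45
```

View pics/tz2.png

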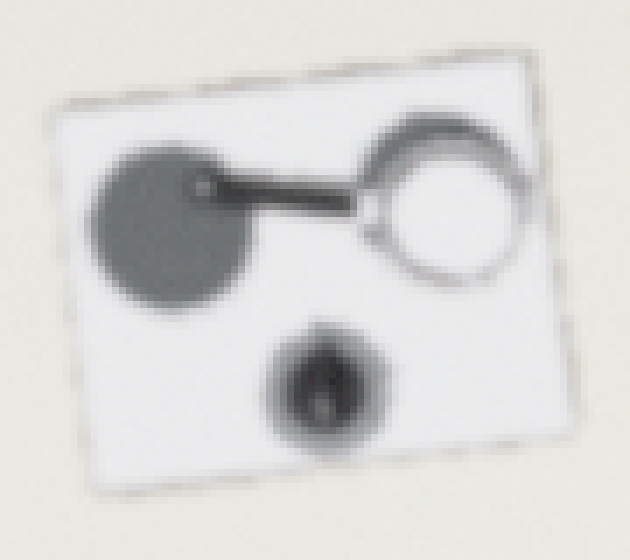

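View pics/sz2.png

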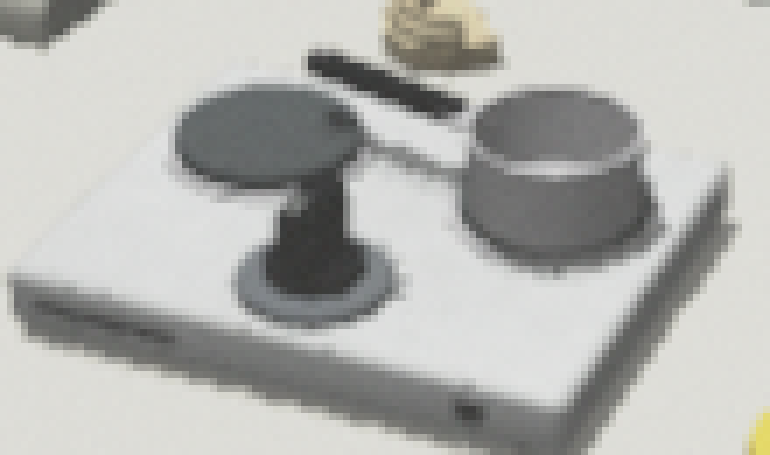

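View pics/pots.png

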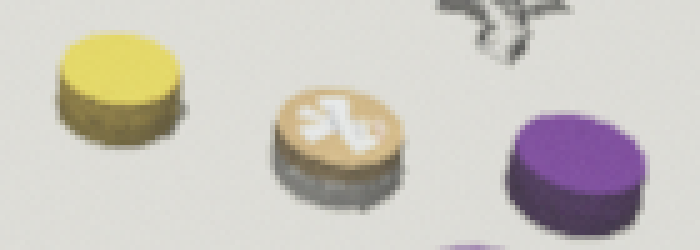

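```bash
python3 - <<'E'
from h import *
T=lambda x,y:np.array([260+(x+.5)/7-.5,180+(y+.5)/7-.5]); S=lambda x,y:np.array([240+(x+.5)/7-.5,175+(y+.5)/7-.5])
p=[S(468,132),S(643,142),S(555,88),S(500,98),S(612,98),S(557,172)]
print("rim scene",fitc("scene",p,.038,.085))
p=[T(455,288),T(400,258),T(505,268),T(532,190),T(380,220)]
print("rim top",fitc("top",p,.038,.085),[ray("top",q,.085)[:2].round(4) for q in p])
for n,a,b in(("top",T(190,184),T(352,202)),("scene",S(308,57),S(468,108))):
    A=ray(n,a,.079)[:2];B=ray(n,b,.079)[:2]; d=A-B; print(n,A.round(4),B.round(4),np.linalg.norm(d),np.degrees(np.arctan2(d[1],d[0])))
# overlay on top for check
it=np.load("it.npy");is_=np.load("is.npy")
g=is_.mean(2)
print(g[185:210,300:338].round().astype(int))
E
```

```text
rim scene (array([ 0.54540892, -0.06881321]), np.float64(0.0028031281191755126), np.float64(-0.001941716973999612))
rim top (array([ 0.5553669 , -0.06688626]), np.float64(0.0006804229145742424), np.float64(7.844175449287782e-05)) [array([ 0.5163, -0.0659]), array([ 0.5311, -0.0388]), array([ 0.5262, -0.0905]), array([ 0.5648, -0.1039]), array([ 0.5498, -0.0289])]
top [0.5682 0.0656] [ 0.5593 -0.0148] 0.08090936738819676 83.70722107567929
scene [0.5576 0.062 ] [ 0.5538 -0.0213] 0.08334827182415122 87.36253207626721
[[170 168 168 155 147 169 171 177 183 188 207 219 219 218 219 219 219 219
  219 219 220 219 219 218 219 219 219 219 219 218 219 219 219 219 218 219
  218 219]
 [192 211 218 211 209 220 220 219 218 219 220 220 220 218 218 218 220 220
  219 220 219 221 218 219 218 219 220 219 218 218 219 219 218 219 218 219
  219 218]
 [114 159 179 192 211 219 220 218 219 219 219 220 215 205 193 184 183 185
  182 183 182 184 186 192 208 218 219 219 219 218 220 219 220 219 219 220
  219 218]
 [ 59  62  71 113 159 181 201 219 219 220 213 193 173 154 136 118 110 107
  105 109 109 112 123 137 162
[... 2695 characters left out ...]
 103  98  96  97  97  96  97  92  81  83 121 186 222
  222 219]
 [219 218 218 211 205 183  97  90 103 113 112 113 114 110 112 110 110 109
  109 108 106 105 105 101  99  96  95  94  97  94  87  71 100 131 164 211
  221 211]
 [218 220 220 208 199 200 158  92  84 106 115 113 113 110 110 109 112 109
  110 109 108 106 101 101 102  98  99  96  92  84  74  76 112 130 128 183
  215 189]
 [220 219 219 221 216 205 189 153  91  85 101 106 111 111 111 111 111 110
  108 105 106 103 101  99  98  97  96  95  85  76  81  98 114 125 158 199
  198 157]
 [221 221 222 221 220 210 194 183 157 128  79  88  98 106 108 110 112 112
  108 108 105 105 104 100  96  90  86  79  77  94 109 110 117 156 201 209
  175 127]]
```

```bash
python3 -m creep '[[0,0,0,0.115,110],[0,0,0,0.115,110],[0,0,0,0.115,110],[0,0,0,0.115,110],[0,0,0,0.115,110],[0,0,0,0.115,110],[0,0,0,0.115,110],[0,0,0,0.115,110],[0,0,0,0.115,110],[0,0,0,0.115,110],[0,0,0,0.115,110],[0,0,0,0.115,110]]' 20
python3 -m creep '[[-0.0305,0.0261,0,0,110],[-0.0305,0.0261,0,0,110],[-0.0305,0.0261,0,0,110],[-0.0305,0.0261,0,0,110],[-0.0305,0.0261,0,0,110],[-0.0305,0.0261,0,0,110],[-0.0305,0.0261,0,0,110],[-0.0305,0.0261,0,0,110],[-0.0305,0.0261,0,0,110]]'
```

```text
t: 2.45
tool_pos: [0.1628, 0.5775, 0.2296]
orientation: [2.319, 2.12, -0.0]
force: [-0.2, -0.3, -0.3]
opening: 0.0528
t: 3.2
tool_pos: [0.3746, 0.2826, 0.2299]
orientation: [2.312, 2.126, 0.001]
force: [-0.0, 0.6, 0.4]
opening: 0.0527
```

```bash
python3 -m creep '[[-0.0305,0.0261,0,0,110],[-0.0305,0.0261,0,0,110],[-0.0305,0.0261,0,0,110],[-0.0305,0.0261,0,0,110],[-0.0305,0.0261,0,0,110],[-0.0305,0.0261,0,0,110],[-0.0305,0.0261,0,0,110],[-0.027,0.0225,0,0,110],[0,0,0.03,0,110],[0,0,0.03,0,110],[0,0,0.03,0,110]]'
python3 - <<'E'
from h import *
s=read_state(); print(s["tool_pos"].round(4) if hasattr(s["tool_pos"],'round') else s["tool_pos"], R.from_rotvec(s["orientation"]).as_matrix().round(3).tolist())
shot("scene","s1",(220,140,360,240),5)
shot("top","t1",(240,160,360,260),5)
print(proj("scene",np.array(s["tool_pos"])-[0,0,.011]))
E
```

```text
t: 4.12
tool_pos: [0.559, 0.0264, 0.1391]
orientation: [2.314, 2.123, 0.002]
force: [0.7, -0.3, -0.1]
opening: 0.0527
[0.559  0.0264 0.1391] [[0.086, 0.996, 0.002], [0.996, -0.086, -0.0], [0.0, 0.002, -1.0]]
[293.32226861 170.69823126]
```

View pics/s1.png

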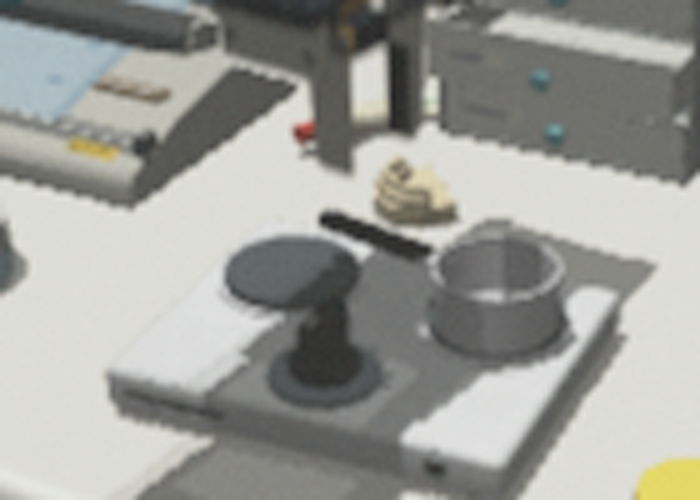

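View pics/t1.png

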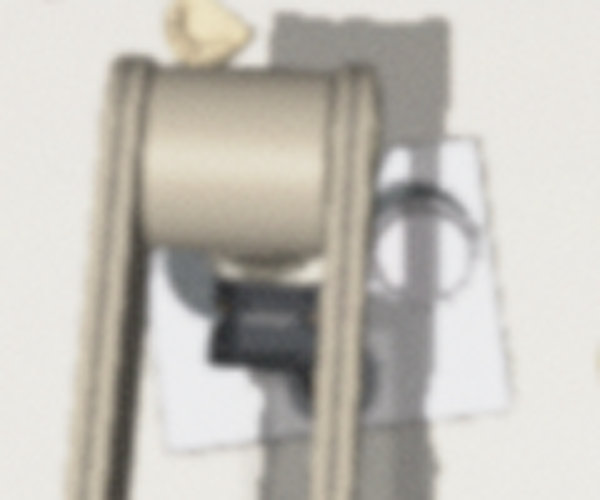

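```bash
python3 -m creep '[[0.004,-0.001,0.03,0,110],[0,0,0.028,0,110],[0,0,0.014,0,110],[0,0,0,0,110],[0,0,0,0,110]]'
python3 - <<'E'
from h import *
shot("scene","s2",(220,140,360,240),5)
E
```

```text
t: 4.63
tool_pos: [0.5578, 0.0317, 0.0689]
orientation: [2.312, 2.127, 0.0]
force: [-0.1, -0.7, 0.1]
opening: 0.0529
```

View pics/s2.png

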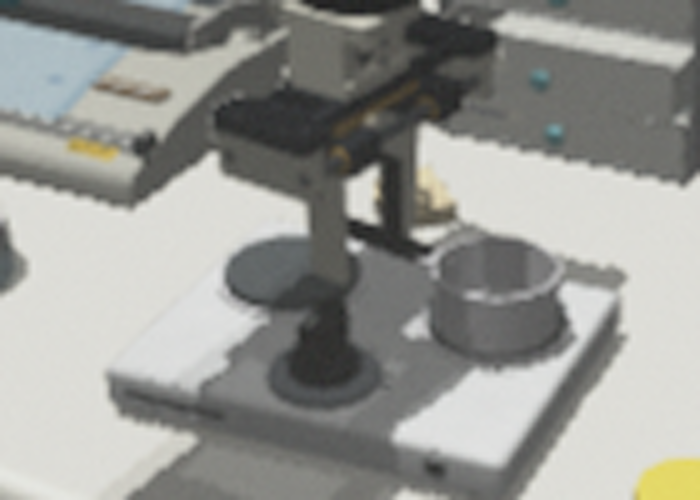

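```bash
python3 -m creep '[[0,0,0.002,0,255],[0,0,0,0,255],[0,0,0,0,255],[0,0,0,0,255],[0,0,0,0,255],[0,0,0,0,255]]' 20
python3 - <<'E'
from h import *
s=read_state();print(s["t"],s["opening"],s["tool_pos"],s["wrist_torque"])
shot("scene","s3",(220,140,360,240),5); shot("top","t3",(240,160,360,260),5)
E
```

```text
t: 5.18
tool_pos: [0.5576, 0.0314, 0.0659]
orientation: [2.313, 2.126, 0.0]
force: [-0.1, -0.1, 1.0]
opening: 0.0176
5.1833 0.017643124032142913 [0.55759161 0.03141939 0.06589024] [-0.02848583 -0.01542503  0.02237365]
```

View pics/s3.png

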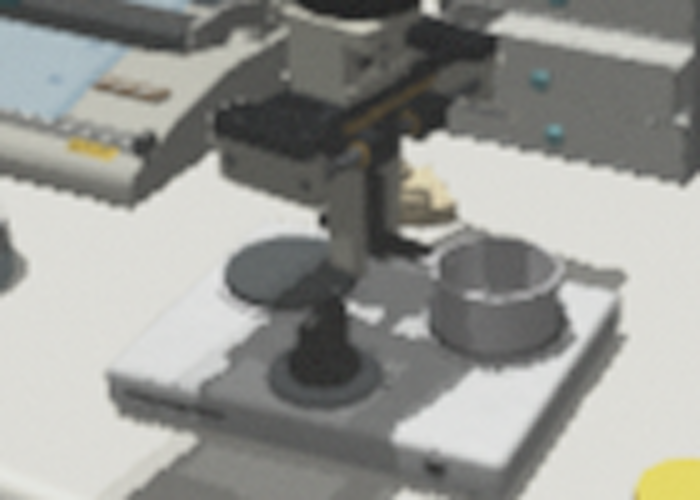

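View pics/t3.png

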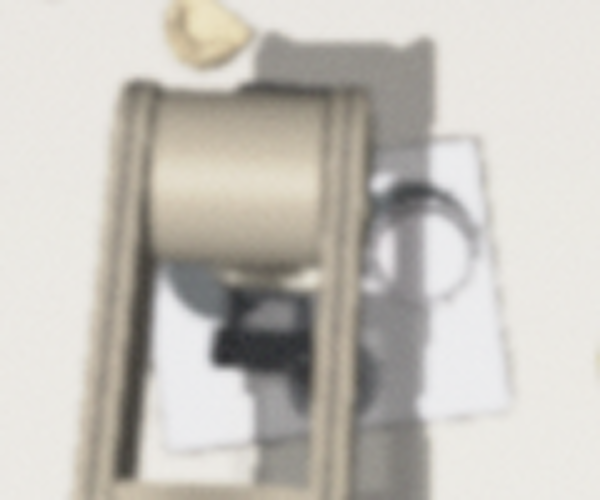

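```bash
python3 -m creep '[[0,0,0,0,255],[0,0,0,0,255],[0,0,0,0,255]]' 20
```

```text
t: 5.53
tool_pos: [0.5576, 0.0315, 0.0657]
orientation: [2.313, 2.126, 0.0]
force: [0.8, 0.5, 0.1]
opening: 0.013
```

```bash
python3 -m creep '[[0.0026,0.0035,0,0,255],[0.0026,0.0035,0,0,255],[0.0026,0.0034,0,0,255],[0,0,0,0,255]]'
python3 -m creep '[[-0.0002,0.0067,0,0.0684,255],[-0.0002,0.0067,0,0.0684,255],[-0.0002,0.0067,0,0.0684,255],[-0.0002,0.0067,0,0.0684,255],[-0.0002,0.0067,0,0.0684,255],[-0.0002,0.0067,0,0.0684,255],[-0.0002,0.0067,0,0.0684,255],[-0.0002,0.0067,0,0.0684,255],[-0.0002,0.0067,0,0.0684,255],[-0.0002,0.0067,0,0.0684,255]]'
```

```text
t: 5.87
tool_pos: [0.5692, 0.0388, 0.0657]
orientation: [2.312, 2.126, 0.001]
force: [-0.2, 0.1, 1.7]
opening: 0.0127
t: 6.7
tool_pos: [0.6289, 0.0122, 0.0656]
orientation: [-2.893, -1.223, -0.001]
force: [-1.0, 2.2, 1.3]
opening: 0.0128
```

```bash
python3 -m creep '[[-0.0002,0.0067,0,0.0684,255],[-0.0002,0.0067,0,0.0684,255],[-0.0002,0.0067,0,0.0684,255],[-0.0002,0.0067,0,0.0684,255],[-0.0002,0.0067,0,0.0684,255],[-0.0002,0.0067,0,0.0684,255],[-0.0002,0.0067,0,0.0684,255],[-0.0002,0.0067,0,0.0684,255],[-0.0002,0.0067,0,0.0684,255],[-0.0002,0.0067,0,0.0684,255],[0,0,0,0,255]]'
python3 - <<'E'
from h import *
s=read_state(); M=R.from_rotvec(s["orientation"]).as_matrix(); print(s["tool_pos"],np.degrees(np.arctan2(M[1,0],M[0,0])), s["q"])
shot("scene","s4",(230,150,370,250),5); shot("top","t4",(250,150,370,250),5)
E
```

```text
t: 7.62
tool_pos: [0.6586, -0.0479, 0.0658]
orientation: [-3.136, -0.18, -0.002]
force: [1.0, 0.7, 0.9]
opening: 0.0125
[ 0.6586429  -0.04793591  0.06576813] 6.585027947708415 [-1.50409953e-01  4.13238562e-01  1.46053041e+00  2.82088545e-04
  1.26686455e+00  1.30537166e+00]
```

View pics/s4.png

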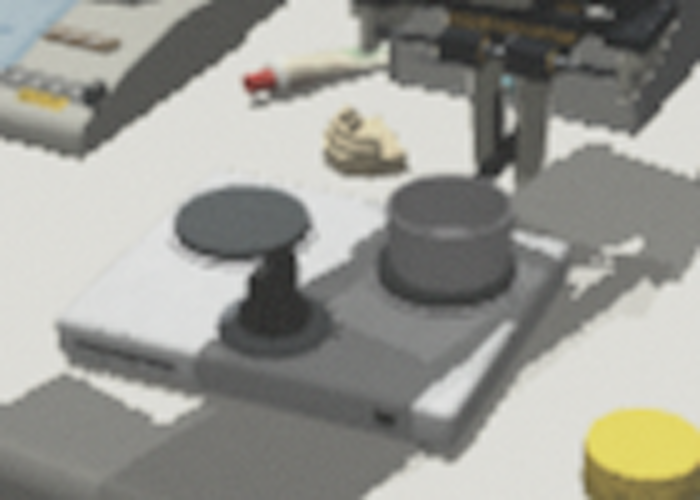

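View pics/t4.png

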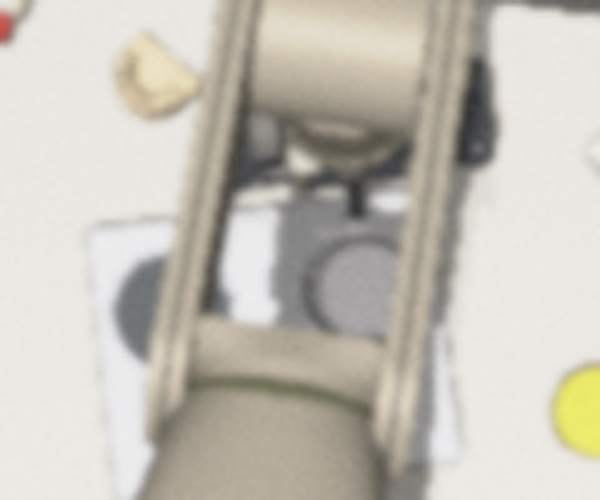

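```bash
cat >> h.py <<'E'
def overlay(n,im,circs,name,box,k=6):
    x0,y0,x1,y1=box; o=cv2.resize(im[y0:y1,x0:x1,::-1].astype(np.uint8).copy(),None,fx=k,fy=k,interpolation=cv2.INTER_CUBIC)
    for (c,r,z,col) in circs:
        P=np.array([proj(n,[c[0]+r*np.cos(a),c[1]+r*np.sin(a),z]) for a in np.linspace(0,2*np.pi,90)])
        P=((P-[x0,y0]+.5)*k-.5); cv2.polylines(o,[np.round(P).astype(int)],True,col,1)
    cv2.imwrite(f"pics/{name}.png",o)
E
python3 - <<'E'
from h import *
im=read_camera("scene")
c=(.5597,-.0605); L=(.5438,.0746)
overlay("scene",im,[(L,.042,.045,(0,0,255)),(c,.042,.045,(0,0,255)),(c,.034,.045,(0,255,0)),(c,.038,.085,(255,0,0))],"ov1",(255,175,355,225),8)
E
```

```text
(no output)
```

View pics/ov1.png

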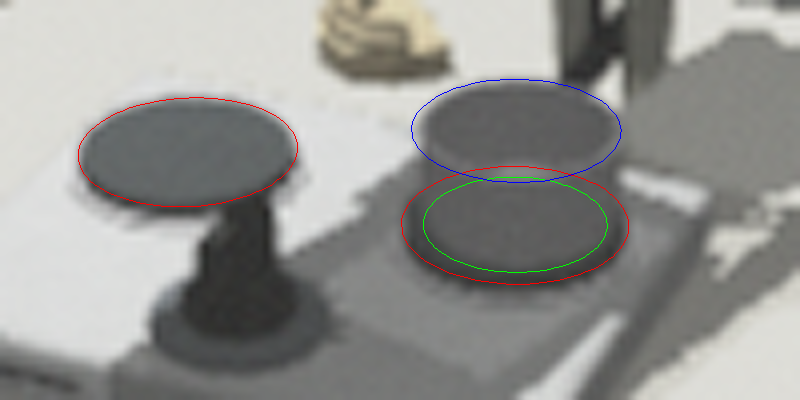

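```bash
python3 - <<'E'
from h import *
im=np.clip((read_camera("scene").astype(float)-40)*2.0,0,255)
c=(.5597,-.0605)
overlay("scene",im,[],"ov2a",(300,180,345,215),14)
overlay("scene",im,[(c,.042,.045,(0,0,255)),(c,.034,.045,(0,255,0)),(c,.038,.085,(255,0,0))],"ov2",(300,180,345,215),14)
a=cv2.imread("pics/ov2a.png");b=cv2.imread("pics/ov2.png"); cv2.imwrite("pics/ov2c.png",cv2.resize(np.hstack([a,b]),None,fx=.63,fy=.63))
E
```

```text
(no output)
```

View pics/ov2c.png

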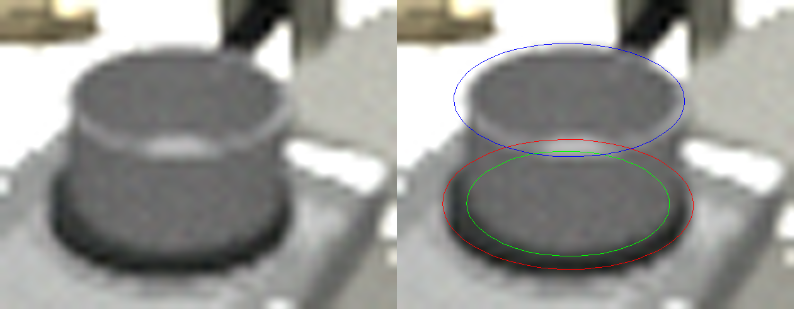

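```bash
python3 -m creep '[[0,0,0,0,200],[0,0,0,0,110],[0,0,0,0,110],[0,0,0,0,110],[0,0,-0.04,0,60],[0,0,-0.04,0,0],[0,0,-0.03,0,0],[-0.0228,0.0303,0,0,0],[-0.0228,0.0303,0,0,0],[-0.0228,0.0303,0,0,0],[-0.0228,0.0303,0,0,0],[-0.0228,0.0303,0,0,0]]'
python3 -m creep '[[-0.0228,0.0303,0,0,0],[-0.0228,0.0303,0,0,0],[-0.0228,0.0303,0,0,0],[-0.0228,0.0303,0,0,0],[0,0,0,0,0]]'
python3 - <<'E'
from h import *
it=read_camera("top");is_=read_camera("scene"); np.save("it2.npy",it);np.save("is2.npy",is_)
L=(.5506,.0768); yw=np.radians(6.7); c=(L[0]+.136*np.sin(yw),L[1]-.136*np.cos(yw))
f=lambda a:np.clip((a.astype(float)-50)*1.25,0,255)
overlay("top",f(it),[],"a",(270,180,345,260),5)
overlay("top",f(it),[(L,.042,.045,(0,0,255)),(c,.042,.045,(0,0,255)),(c,.038,.085,(255,0,0))],"b",(270,180,345,260),5)
cv2.imwrite("pics/t5.png",np.hstack([cv2.imread("pics/a.png"),cv2.imread("pics/b.png")]))
L=(.5438,.0746); c=(L[0]+.136*np.sin(yw),L[1]-.136*np.cos(yw))
overlay("scene",f(is_),[],"a",(265,175,350,225),9)
overlay("scene",f(is_),[(L,.042,.045,(0,0,255)),(c,.042,.045,(0,0,255)),(c,.034,.045,(0,255,0)),(c,.038,.085,(255,0,0))],"b",(265,175,350,225),9)
cv2.imwrite("pics/s5.png",cv2.resize(np.vstack([cv2.imread("pics/a.png"),cv2.imread("pics/b.png")]),None,fx=.66,fy=.66))
overlay("scene",is_,[],"s5w",(330,180,490,300),5)
for n in("top","scene"):
  for q in("pan","pan_mid","pan_handle","right_plate","left_plate"):
    d=tip_of(n,q)[:1]
    for e in d: print(n,q,round(e["confidence"],2),ray(n,e["pixel"],H[q]).round(4))
E
```

```text
t: 8.82
tool_pos: [0.5616, -0.2123, 0.1757]
orientation: [3.136, 0.188, 0.0]
force: [0.2, -0.6, 0.4]
opening: 0.088
t: 9.23
tool_pos: [0.4829, -0.3478, 0.1757]
orientation: [3.134, 0.179, -0.002]
force: [0.6, 0.2, -0.5]
opening: 0.0928
top pan 0.64 [ 0.5625 -0.0601  0.045 ]
top pan_handle 0.59 [ 0.6557 -0.0554  0.075 ]
top right_plate 0.62 [ 0.5685 -0.0566  0.045 ]
top left_plate 0.79 [0.5523 0.0801 0.045 ]
scene pan 0.93 [ 0.5526 -0.059   0.045 ]
scene pan_handle 0.82 [ 0.6435 -0.0549  0.075 ]
scene right_plate 0.77 [ 0.5685 -0.0476  0.045 ]
scene left_plate 0.91 [0.5338 0.0605 0.045 ]
```

View pics/t5.png

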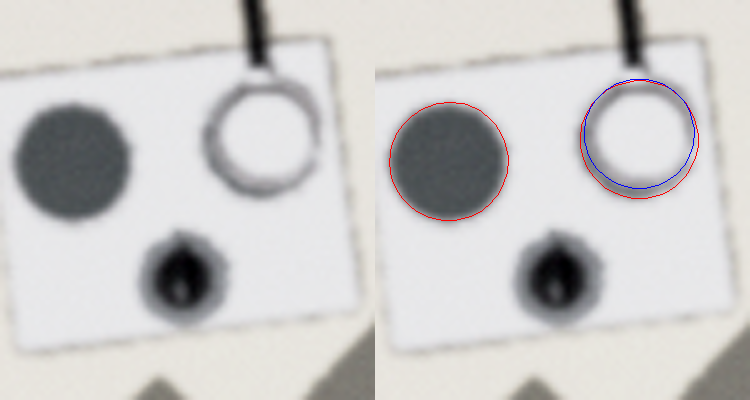

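View pics/s5.png

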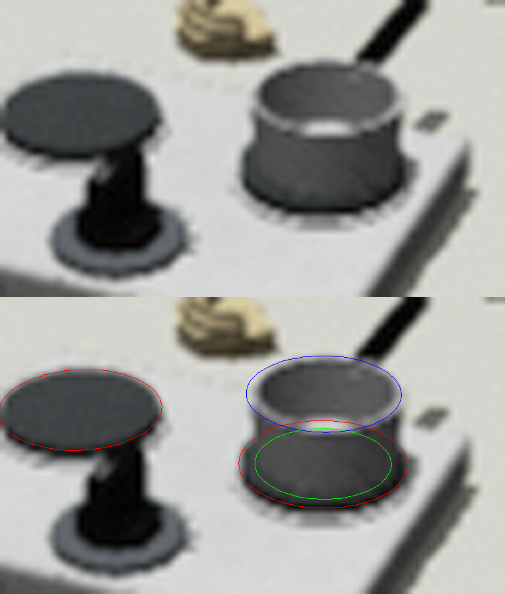

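View pics/s5w.png

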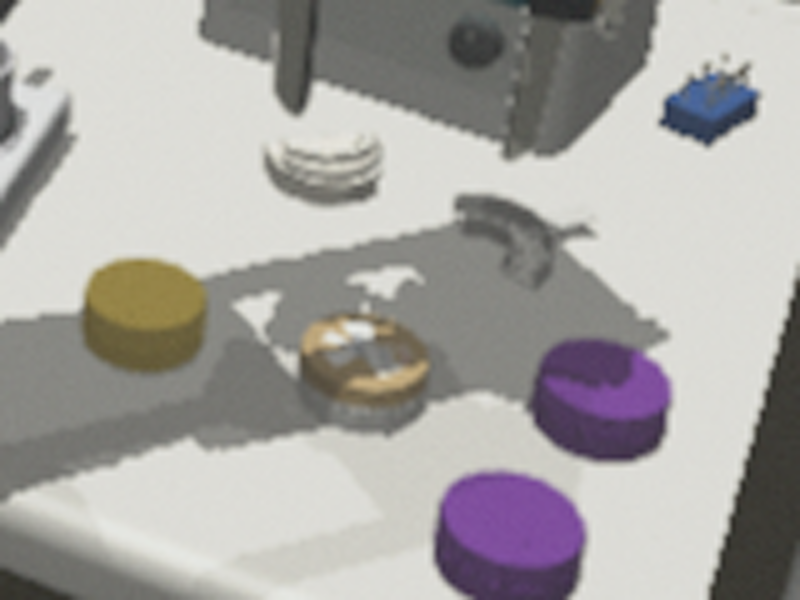

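```bash
python3 - <<'E'
from h import *
D=np.radians; g=np.load("it2.npy").astype(float).mean(2)
c=np.array((.5664,-.0585))
p=edgepts("top",g,(.5506,.0768),.042,.045,D(np.arange(0,360,5)),174); print("L",fitc("top",p,.042,.045),np.linalg.norm(np.array([ray('top',q,.045)[:2] for q in p])-fitc("top",p,.042,.045)[0],axis=1).mean())
# outer edge of ring: from outside inward -> last crossing ; take out-to-in
def outer(a,r0,r1,lev,z,first_in):
    rr=np.linspace(r1,r0,100) if first_in else np.linspace(r0,r1,100)
    P=np.array([proj("top",[c[0]+q*np.cos(a),c[1]+q*np.sin(a),z]) for q in rr]); v=map_coordinates(g,[P[:,1],P[:,0]],order=1)
    k=np.where(v<lev)[0]
    return (P[k[0]],v.min()) if len(k) else (None,v.min())
A=np.arange(20,350,10)
for lev in(210,195):
  po=[outer(D(a),.02,.055,lev,.045,True)[0] for a in A]; po=[q for q in po if q is not None]
  W=np.array([ray("top",q,.045)[:2] for q in po]); s=least_squares(lambda v:np.linalg.norm(W-v[:2],axis=1)-v[2],[*c,.042],loss="soft_l1",f_scale=.001); print("outer",lev,len(po),s.x)
  pi=[outer(D(a),.02,.055,lev,.045,False)[0] for a in A]; pi=[q for q in pi if q is not None]
  W=np.array([ray("top",q,.045)[:2] for q in pi]); s=least_squares(lambda v:np.linalg.norm(W-v[:2],axis=1)-v[2],[*c,.032],loss="soft_l1",f_scale=.001); print("inner",lev,len(pi),s.x)
print(g[192:224,308:338].round().astype(int))
E
```

```text
L (array([0.54976986, 0.07773836]), np.float64(0.001079732799811927), np.float64(-0.0009622686299022028)) 0.0410377313700978
outer 210 31 [ 0.56762401 -0.0578744   0.04489707]
inner 210 31 [ 0.56851298 -0.06035687  0.03042211]
outer 195 31 [ 0.56684563 -0.05667149  0.04211459]
inner 195 31 [ 0.56779074 -0.0605743   0.03253452]
[[231 233 233 234 235 234 234 235 236 234 222 183 126  96 109 140 186 220
  232 236 237 235 236 235 236 235 228 215 202 215]
 [235 236 235 236 236 236 236 236 236 235 225 200 169 154 157 161 180 213
  230 235 236 236 236 237 237 235 231 217 200 210]
 [235 236 236 237 237 236 236 236 235 234 228 221 216 214 208 196 186 208
  223 228 231 235 235 235 235 235 231 218 199 209]
 [236 236 236 236 235 236 236 236 234 228 222 222 226 227 223 212 198 197
  203 210 219 226 233 234 236 236 232 217 199 207]
 [236 236 236 237 235 236 234 232 225 214 200 203 211 215 210 204 191 185
  183 186 194 205 220 227 232 234 233 220 200 209]
 [237 235 236 235 235 234 230 222 209 181 168 169 175 177 176 172 168 166
  167 177 181 183 190 208 223 232 233 223 206 210]
 [236 236 235 235 233
[... 2529 characters left out ...]
152 152 155 160 163 175
  190 205 214 220 226 233 236 236 236 236 235 233]
 [236 236 236 237 237 235 233 230 223 213 203 197 185 176 176 183 192 206
  217 226 229 230 233 235 237 236 236 236 236 234]
 [236 236 236 236 236 235 235 233 232 228 226 223 219 215 217 218 222 225
  230 233 235 235 235 235 236 236 236 236 235 234]
 [236 237 236 236 236 236 237 236 236 235 234 232 232 231 232 233 233 232
  234 236 235 235 236 236 236 236 236 236 236 235]
 [236 236 237 236 236 236 236 236 236 236 236 236 235 235 235 236 235 235
  236 236 235 236 237 236 236 236 236 235 236 235]
 [236 236 237 236 237 236 236 236 236 237 237 236 236 236 236 236 237 236
  236 236 235 236 236 237 236 236 236 237 236 236]]
```

```bash
python3 -m creep '[[0.0228,-0.0303,0,0,110],[0.0228,-0.0303,0,0,110],[0.0228,-0.0303,0,0,110],[0.0228,-0.0303,0,0,110],[0.0228,-0.0303,0,0,110],[0.0228,-0.0303,0,0,110],[0.0228,-0.0303,0,0,110],[0.0228,-0.0303,0,0,110],[0.0228,-0.0303,0,0,110],[0,0,0,0,110],[0,0,0,0,110]]' 20
python3 -m creep '[[0,0,0.04,0,110],[0,0,0.04,0,110],[0,0,0.03,0,110],[0,0,0,0,160],[0,0,0,0,255],[0,0,0,0,255],[0,0,0,0,255],[0,0,0,0,255],[0,0,0,0,255],[0,0,0,0,255],[0,0,0,0,255],[0,0,0,0,255]]'
```

```text
t: 10.75
tool_pos: [0.6585, -0.0449, 0.1753]
orientation: [-3.136, -0.193, 0.001]
force: [0.4, 0.3, -0.4]
opening: 0.0531
t: 11.75
tool_pos: [0.6592, -0.0474, 0.067]
orientation: [3.135, 0.187, 0.005]
force: [2.9, -0.4, 4.0]
opening: 0.0131
```

```bash
python3 -m creep '[[-0.0012,-0.001,0,0,255],[0,-0.001,0,0,255],[0,-0.0007,0,0,255],[0,0,0,0,255],[0,0,0,0,255]]'
python3 -m creep '[[0,0,0,0,200],[0,0,0,0,110],[0,0,0,0,110],[0,0,0,0,110],[0,0,-0.04,0,60],[0,0,-0.04,0,0],[0,0,-0.03,0,0],[-0.0228,0.0303,0,0,0],[-0.0228,0.0303,0,0,0],[-0.0228,0.0303,0,0,0],[-0.0228,0.0303,0,0,0],[-0.0228,0.0303,0,0,0]]'
python3 -m creep '[[-0.0228,0.0303,0,0,0],[-0.0228,0.0303,0,0,0],[-0.0228,0.0303,0,0,0],[-0.0228,0.0303,0,0,0],[0,0,0,0,0]]'
python3 - <<'E'
from h import *
it=read_camera("top");is_=read_camera("scene"); np.save("it3.npy",it);np.save("is3.npy",is_)
yw=np.radians(6.8)
f=lambda a:np.clip((a.astype(float)-50)*1.25,0,255)
overlay("top",f(it),[],"a",(270,180,345,260),5)
L=(.5438,.0746); c=(L[0]+.136*np.sin(yw),L[1]-.136*np.cos(yw))
overlay("scene",f(is_),[(c,.042,.045,(0,0,255)),(c,.034,.045,(0,255,0)),(c,.038,.085,(255,0,0))],"b",(300,175,350,220),8)
overlay("scene",f(is_),[],"c",(300,175,350,220),8)
a=[cv2.imread(f"pics/{q}.png") for q in "abc"]; a=[cv2.resize(q,(int(q.shape[1]*320/q.shape[0]),320)) for q in a]
o=np.hstack(a); print(o.shape); cv2.imwrite("pics/t6.png",cv2.resize(o,None,fx=.8,fy=.8))
g=it.astype(float).mean(2); D=np.radians
c=np.array((.5664,-.0585))
A=np.arange(20,350,10)
for lev in(210,195):
 for fi,r in((True,.042),(False,.032)):
  po=[]
  for a in D(A):
    rr=np.linspace(.055,.02,100) if fi else np.linspace(.02,.055,100)
    P=np.array([proj("top",[c[0]+q*np.cos(a),c[1]+q*np.sin(a),.045]) for q in rr]); v=map_coordinates(g,[P[:,1],P[:,0]],order=1)
    k=np.where(v<lev)[0]
    if len(k): po.append(P[k[0]])
  W=np.array([ray("top",q,.045)[:2] for q in po]); s=least_squares(lambda v:np.linalg.norm(W-v[:2],axis=1)-v[2],[*c,r],loss="soft_l1",f_scale=.001); print("outer" if fi else "inner",lev,len(po),s.x.round(4))
print(read_state()["tool_pos"],read_state()["t"])
E
```

```text
t: 12.17
tool_pos: [0.6569, -0.045, 0.066]
orientation: [3.136, 0.187, 0.002]
force: [5.1, -2.8, 5.2]
opening: 0.0128
t: 13.17
tool_pos: [0.5597, -0.2095, 0.1752]
orientation: [-3.135, -0.187, 0.001]
force: [-0.1, -0.5, 0.2]
opening: 0.088
t: 13.58
tool_pos: [0.4811, -0.345, 0.1752]
orientation: [3.135, 0.178, -0.004]
force: [-0.4, -0.2, 0.9]
opening: 0.0929
(320, 1010, 3)
outer 210 33 [ 0.5675 -0.0571  0.0441]
inner 210 33 [ 0.5665 -0.0593  0.03  ]
outer 195 31 [ 0.5671 -0.0567  0.0417]
inner 195 31 [ 0.5661 -0.0593  0.0318]
[ 0.4839069  -0.3407108   0.17512494] 13.6833
```

View pics/t6.png

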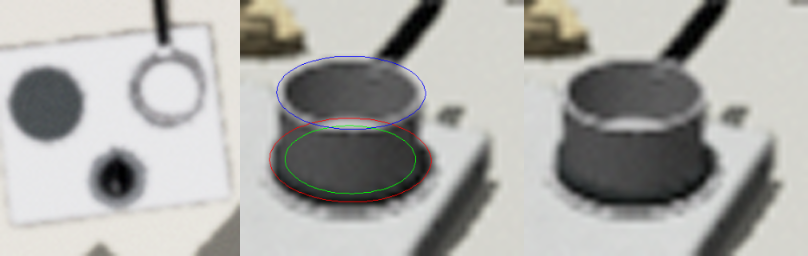

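```bash
python3 -m creep '[[0.003,0.0013,0.04,0,0],[0,0,0.04,0,0],[0,0,0.03,0,0],[0,0,0,0,0],[0,0,0,0,0]]' 10
python3 - <<'E'
from h import *
shot("scene","s7",(340,200,480,300),5);shot("top","t7",(360,170,460,260),5); print(read_state()["tool_pos"])
E
```

```text
t: 14.1
tool_pos: [0.4873, -0.3382, 0.0637]
orientation: [-3.132, -0.189, 0.006]
force: [0.2, -0.1, 1.6]
opening: 0.0929
[ 0.48983394 -0.34087925  0.06801132]
```

View pics/s7.png

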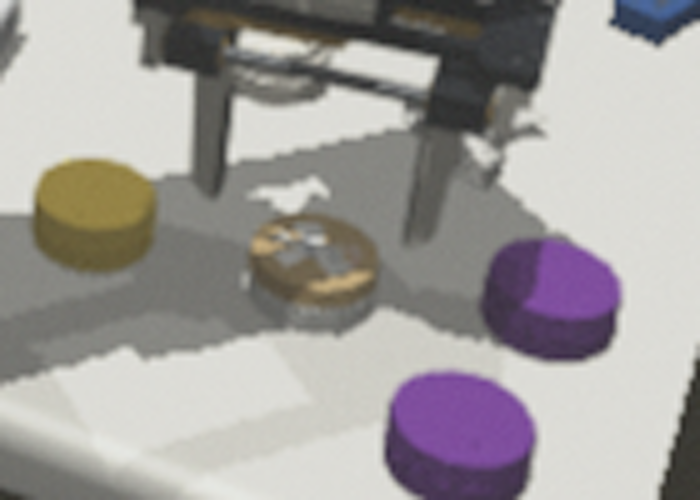

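View pics/t7.png

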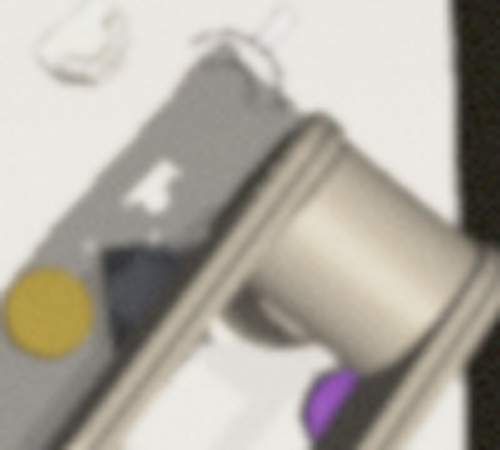

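```bash
python3 -m creep '[[0,0,0,0,0],[0,0,0,0,0]]'; python3 -c "
from h import *
s=read_state();p=np.array(s['tool_pos']);print(s['t'],p,proj('scene',p-[0,0,.011]),proj('scene',[p[0],p[1],.029]),ray('scene',(402.6,251.8),.029),ray('scene',(402.8,243.4),p[2]-.011))"
```

```text
t: 14.37
tool_pos: [0.4899, -0.3418, 0.0686]
orientation: [3.133, 0.187, 0.005]
force: [0.2, 0.9, 1.6]
opening: 0.0929
14.3667 [ 0.4898872  -0.34181469  0.06858697] [403.42508032 239.88450209] [402.09724625 248.98295379] [ 0.47951678 -0.34666359  0.029     ] [ 0.47514203 -0.34519446  0.05758697]
```

```bash
python3 - <<'E'
from h import *
s=read_state();p=np.array(s['tool_pos']);M=R.from_rotvec(s["orientation"]).as_matrix()
im=read_camera("scene"); x0,y0,x1,y1=360,210,440,270;k=9
o=cv2.resize(im[y0:y1,x0:x1,::-1].copy(),None,fx=k,fy=k,interpolation=cv2.INTER_CUBIC)
for sg in(1,-1):
  for y in (.0465,.064):
    P=np.array([proj("scene",p+M@np.array([xx,sg*y,zz])) for xx,zz in((-.0075,-.03),(-.0075,.011),(.0075,.011),(.0075,-.03))]); P=(P-[x0,y0]+.5)*k
    cv2.polylines(o,[np.round(P).astype(int)],False,(0,0,255) if y<.05 else (0,255,0),1)
for c,col in(((.4868,-.3437),(255,0,0)),((.490,-.3418),(0,255,255))):
  P=np.array([proj("scene",[c[0]+.0325*np.cos(a),c[1]+.0325*np.sin(a),.029]) for a in np.linspace(0,2*np.pi,90)]); P=(P-[x0,y0]+.5)*k
  cv2.polylines(o,[np.round(P).astype(int)],True,col,1)
cv2.imwrite("pics/ov7.png",o)
E
```

```text
(no output)
```

View pics/ov7.png

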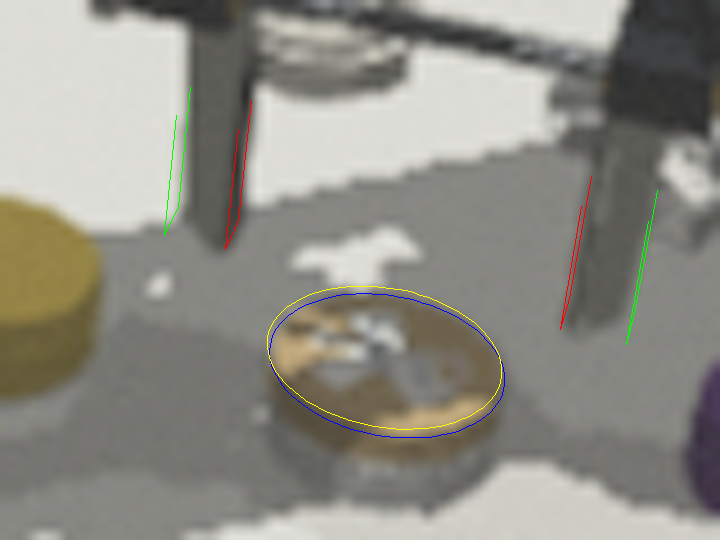

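```bash
python3 -m creep '[[-0.0025,0.001,0.025,0,0],[0,0,0.018,0,0],[0,0,0.008,0,0],[0,0,0,0,0],[0,0,0,0,20],[0,0,0,0,40],[0,0,0,0,60],[0,0,0,0,80],[0,0,0,0,90],[0,0,0,0,100],[0,0,0,0,120]]' 10
python3 -m creep '[[0,0,0,0,140],[0,0,0,0,140],[0,0,0,0,140]]' 15
```

```text
t: 15.33
tool_pos: [0.4863, -0.3425, 0.0156]
orientation: [3.135, 0.187, 0.002]
force: [-0.6, -0.2, 7.1]
opening: 0.0645
t: 15.58
tool_pos: [0.4863, -0.3425, 0.0156]
orientation: [3.135, 0.186, 0.002]
force: [-1.1, 0.2, 6.0]
opening: 0.0641
```

```bash
python3 -m creep '[[0,0,-0.01,0,140],[0,0,-0.02,0,140],[0,0,-0.035,0,140],[0,0,-0.04,0,140],[0,0,-0.03,0,140],[0,0,-0.005,0,140],[0.0075,-0.0291,0,0,140],[0.0075,-0.0291,0,0,140],[0.0075,-0.0291,0,0,140],[0.0075,-0.0291,0,0,140],[0.0075,-0.0291,0,0,140],[0.0075,-0.0291,0,0,140]]' 15
python3 -m creep '[[0.0075,-0.0291,0,0,140],[0.0075,-0.0291,0,0,140],[0.0075,-0.0291,0,0,140],[0.0075,-0.0291,0,0,140],[0.0075,-0.0291,0,0,140],[0.0075,-0.0291,0,0,140],[0.0075,-0.0291,0,0,140],[0.0075,-0.0291,0,0,140],[0,0,0.03,0,140],[0,0,0.02,0,140],[0,0,0,0,140],[0,0,0,0,140]]' 15
python3 - <<'E'
from h import *
s=read_state();p=np.array(s['tool_pos']);print(p,s["opening"],s["force"])
im=read_camera("scene")
c=p
overlay("scene",im,[(p,.0325,p[2]-.0156+.029,(255,0,0)),(p,.0325,p[2]-.0156,(0,255,0)),((.5443,.0748),.042,.045,(0,0,255))],"ov8",(250,150,330,215),9)
E
```

```text
t: 16.58
tool_pos: [0.5093, -0.1618, 0.1542]
orientation: [-3.136, -0.186, 0.001]
force: [0.5, 0.5, -0.4]
opening: 0.0642
t: 17.58
tool_pos: [0.5401, 0.0749, 0.1032]
orientation: [-3.136, -0.187, 0.006]
force: [0.4, -1.0, 0.5]
opening: 0.0642
[0.54006156 0.07489264 0.10320165] 0.06420458235909479 [ 0.35982497 -0.98978719  0.47900656]
```

View pics/ov8.png

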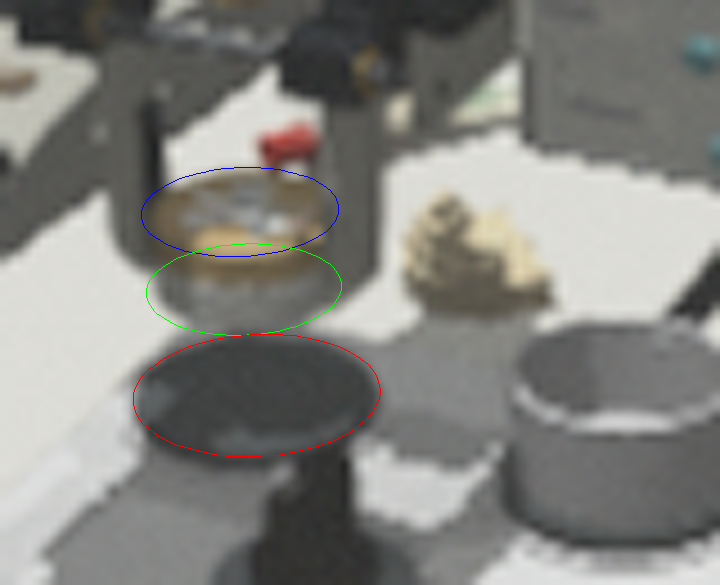

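```bash
python3 -m creep '[[0.004,0.0005,0,0,140],[0,0,0.018,0,140],[0,0,0.012,0,140],[0,0,0.006,0,140],[0,0,0.003,0,140],[0,0,0,0,140],[0,0,0,0,140],[0,0,0,0,140]]' 15
```

```text
t: 18.3
tool_pos: [0.5463, 0.0749, 0.0664]
orientation: [3.136, 0.186, 0.002]
force: [-0.4, -0.2, -0.5]
opening: 0.0645
```

```bash
python3 -m creep '[[-0.0015,0,0.002,0,140],[0,0,0.0015,0,140],[0,0,0,0,140],[0,0,0,0,140]]' 15; python3 -m creep '[[0,0,0.001,0,140],[0,0,0,0,140],[0,0,0,0,140]]'
```

```text
t: 18.63
tool_pos: [0.5442, 0.0747, 0.0621]
orientation: [-3.136, -0.187, 0.0]
force: [0.0, 0.4, -0.4]
opening: 0.0644
t: 18.88
tool_pos: [0.5443, 0.0747, 0.0611]
orientation: [3.136, 0.187, -0.0]
force: [0.1, 0.2, -0.6]
opening: 0.0642
```

```bash
python3 -m creep '[[0,0,0.001,0,140],[0,0,0,0,140],[0,0,0,0,140]]'
python3 - <<'E'
from h import *
shot("scene","s9",(245,160,350,230),7)
E
```

```text
t: 19.13
tool_pos: [0.5445, 0.0747, 0.0605]
orientation: [3.136, 0.187, 0.0]
force: [-1.6, -0.3, 4.9]
opening: 0.0645
```

View pics/s9.png

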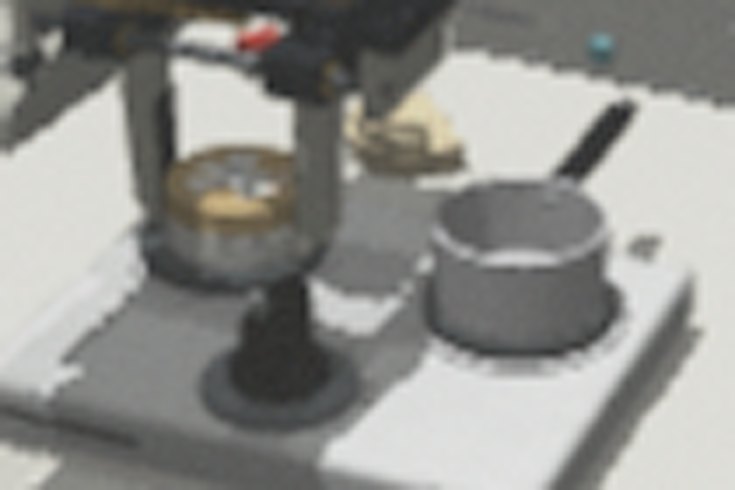

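```bash
python3 -m creep '[[0,0,0,0,120],[0,0,0,0,90],[0,0,0,0,50],[0,0,0,0,30],[0,0,0,0,30],[0,0,0,0,30],[0,0,-0.03,0,30],[0,0,-0.04,0,30],[0,0,-0.04,0,60],[0,0,0,0,100]]'
python3 - <<'E'
from h import *
print(read_state()["tool_pos"])
p=ray("scene",(285,215),.037); print(p, ray("top",(306.7,235.7),.037))
it=np.load("it3.npy");is_=np.load("is3.npy")
f=lambda a:np.clip((a.astype(float)-20)*2.2,0,255)
overlay("top",f(it),[],"a",(290,220,322,252),12)
overlay("scene",f(is_),[],"b",(268,190,300,222),12)
cv2.imwrite("pics/dial.png",np.hstack([cv2.imread("pics/a.png"),cv2.imread("pics/b.png")]))
for n in("top","scene"):
  read_camera(n)
  for d in tip_of(n,"dial_grip")[:3]: print(n,d["confidence"],d["pixel"],ray(n,d["pixel"],.06))
shot("scene","s10",(245,160,350,230),7)
E
```

```text
t: 20.02
tool_pos: [0.5491, 0.0749, 0.1795]
orientation: [3.136, 0.187, 0.021]
force: [1.9, -0.4, 1.2]
opening: 0.0728
[0.54905082 0.07492707 0.17951498]
[ 0.46271092 -0.00448092  0.037     ] [ 0.46627857 -0.00279631  0.037     ]
top 0.51 [301.3, 236.6] [0.46237353 0.01516306 0.06      ]
scene 0.6 [285.7, 205.2] [0.47723093 0.0018326  0.06      ]
```

View pics/dial.png

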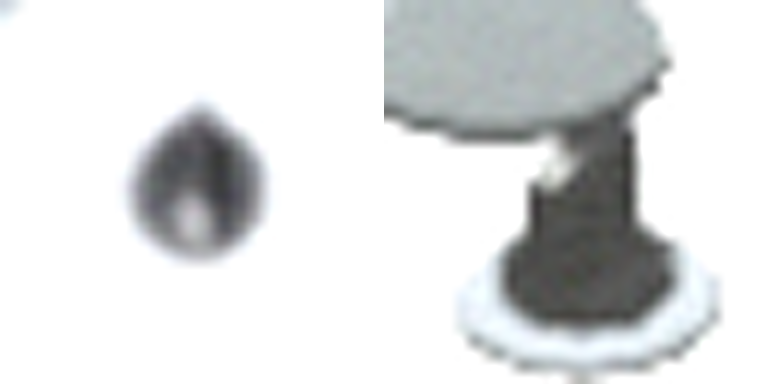

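View pics/s10.png

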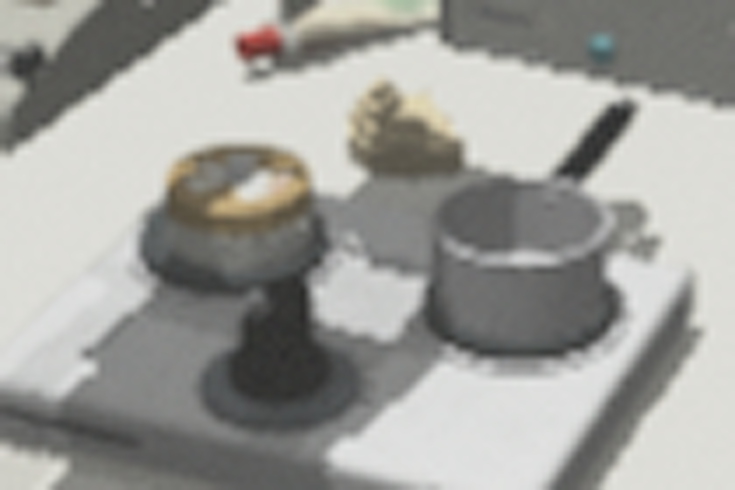

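```bash
python3 - <<'E'
from h import *
c=np.array([.4625,-.0040])
im0=np.load("is3.npy").astype(float); it=np.load("it3.npy").astype(float)
def bar(n,im,c,ang,box,k,g=1.8,b=25):
    x0,y0,x1,y1=box; o=cv2.resize(np.clip((im[y0:y1,x0:x1,::-1]-b)*g,0,255).astype(np.uint8),None,fx=k,fy=k,interpolation=cv2.INTER_CUBIC)
    a=np.radians(ang); u=np.array([np.cos(a),np.sin(a)]); v=np.array([-u[1],u[0]])
    for z,col in((.067,(0,0,255)),(.040,(0,160,0))):
        P=np.array([proj(n,[*(c+s*.02*u+t*.007*v),z]) for s,t in((1,1),(1,-1),(-1,-1),(-1,1))]); P=(P-[x0,y0]+.5)*k
        cv2.polylines(o,[np.round(P).astype(int)],True,col,1)
    return o
rows=[]
for ang in(-8,7,22):
    rows.append(np.hstack([bar("scene",im0,c,ang,(265,185,303,225),6),bar("top",it,c+[.0065,.0015],ang,(290,218,325,253),7)]))
rows=[cv2.resize(r,None,fx=.8,fy=.8) for r in rows]
h=min(r.shape[0] for r in rows); cv2.imwrite("pics/bar.png",np.vstack(rows)); print(np.vstack(rows).shape)
E
```

```text
Traceback (most recent call last):
ValueError: all the input array dimensions except for the concatenation axis must match exactly, but along dimension 0, the array at index 0 has size 240 and the array at index 1 has size 245
```

```bash
cat > bar.py <<'E'
from h import *
def bar(n,im,c,ang,box,k,g=1.8,b=25):
    x0,y0,x1,y1=box; o=cv2.resize(np.clip((im[y0:y1,x0:x1,::-1]-b)*g,0,255).astype(np.uint8),None,fx=k,fy=k,interpolation=cv2.INTER_CUBIC)
    a=np.radians(ang); u=np.array([np.cos(a),np.sin(a)]); v=np.array([-u[1],u[0]])
    for z,col in((.067,(0,0,255)),(.040,(0,160,0))):
        P=np.array([proj(n,[*(c+s*.02*u+t*.007*v),z]) for s,t in((1,1),(1,-1),(-1,-1),(-1,1))]); P=(P-[x0,y0]+.5)*k
        if ang is not None: cv2.polylines(o,[np.round(P).astype(int)],True,col,1)
    return cv2.resize(o,(250,250))
E
python3 - <<'E'
from bar import *
c=np.array([.4625,-.0040])
im0=np.load("is3.npy").astype(float); it=np.load("it3.npy").astype(float)
A=(-8,7,22)
cv2.imwrite("pics/bar.png",np.vstack([np.hstack([bar("scene",im0,c,a,(267,188,302,223),7) for a in A]),np.hstack([bar("top",it,c+[.0065,.0015],a,(290,218,325,253),7) for a in A])]))
E
```

```text
(no output)
```

View pics/bar.png

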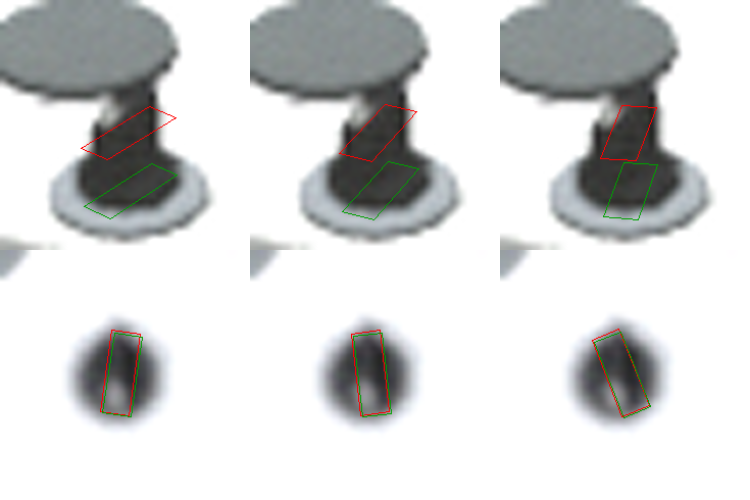

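```bash
python3 - <<'E'
from h import *
a=np.mean([read_camera("scene").astype(float) for _ in range(8)],0); np.save("isavg.npy",a)
b=a[186:224,266:304]; v=np.clip((b-35)*3.0,0,255).astype(np.uint8)
o=cv2.resize(v[:,:,::-1],None,fx=15,fy=15,interpolation=cv2.INTER_CUBIC); cv2.imwrite("pics/dial2.png",o)
d=silhouettes("scene","dial_grip")
for e in d[:2]:
  r=e["region"]; ys,xs=np.where(r); print(e["confidence"],e["pixel"],xs.min(),xs.max(),ys.min(),ys.max())
  for y in range(ys.min(),ys.max()+1): print(y,"".join("#" if q else "." for q in r[y,266:304]))
g=a.mean(2)[186:224,272:300]; print(g.round().astype(int))
E
```

```text
0.47 [286.2, 210.4] 278 291 201 217
201 ...................####...............
202 ..................#####...............
203 .................######...............
204 ................#######...............
205 ...............########...............
206 ...............########...............
207 ..............##########..............
208 ..............##########..............
209 ..............##########..............
210 ..............###########.............
211 .............#############............
212 .............#############............
213 ............##############............
214 .............#############............
215 .............############.............
216 ..............##########..............
217 ................######................
[[124 130 126 ... 134 133 134]
 [106 111 106 ... 134 134 134]
 [ 95  96  97 ... 133 133 132]
 ...
 [119 123 125 ... 204 221 222]
 [103 107 111 ... 220 220 221]
 [ 94  96  97 ... 220 220 220]]
```

View pics/dial2.png

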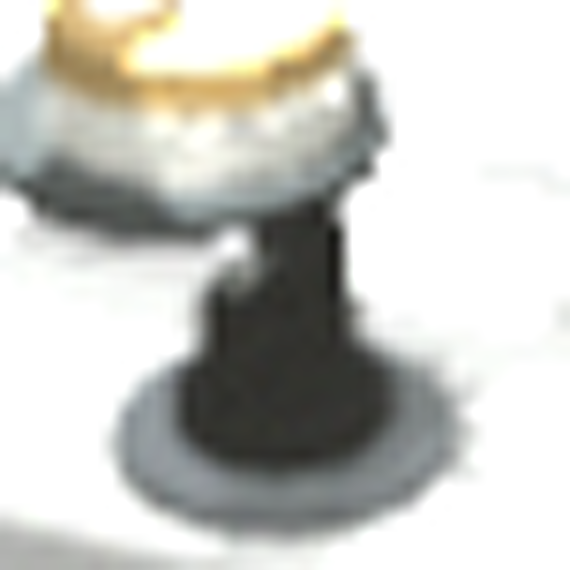

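```bash
python3 - <<'E'
from h import *
# skirt: centre from ellipse extremes left (113,~440) right (462,~430) bottom (280,530)
P=lambda x,y:np.array([266+x/15-.5,186+y/15-.5])
for z in(.036,.038): print(z,ray("scene",P(287,435),z)[:2], [ (ray("scene",P(462,430),z)-ray("scene",P(113,440),z))[:2]])
for c in((.4625,-.004),(.466,-.0035)):
 for zt in(.067,.072,.077,.082):
  for ang in(0,7,12,17,22):
    a=np.radians(ang);u=np.array([np.cos(a),np.sin(a)]);v=np.array([-u[1],u[0]])
    Q=np.array([proj("scene",[*(np.array(c)+s*.02*u+t*.007*v),zt]) for s,t in((1,1),(1,-1),(-1,-1),(-1,1))])
    Q=(Q+.5-[266,186])*15
    print(c,zt,ang,"x",Q[:,0].min().round(),Q[:,0].max().round(),"topy",Q[:,1].min().round(),"lefty",Q[Q[:,0].argmin(),1].round())
E
```

```text
0.036 [ 0.46563672 -0.00124763] [array([ 0.03618169, -0.05537839])]
0.038 [ 0.4630949  -0.00301985] [array([ 0.03606243, -0.05519586])]
(0.4625, -0.004) 0.067 0 x 192.0 374.0 topy 250.0 lefty 347.0
(0.4625, -0.004) 0.067 7 x 201.0 365.0 topy 249.0 lefty 352.0
(0.4625, -0.004) 0.067 12 x 209.0 358.0 topy 249.0 lefty 355.0
(0.4625, -0.004) 0.067 17 x 217.0 350.0 topy 249.0 lefty 359.0
(0.4625, -0.004) 0.067 22 x 225.0 342.0 topy 250.0 lefty 361.0
(0.4625, -0.004) 0.072 0 x 191.0 373.0 topy 227.0 lefty 324.0
(0.4625, -0.004) 0.072 7 x 200.0 364.0 topy 226.0 lefty 329.0
(0.4625, -0.004) 0.072 12 x 208.0 357.0 topy 226.0 lefty 332.0
(0.4625, -0.004) 0.072 17 x 215.0 349.0 topy 227.0 lefty 335.0
(0.4625, -0.004) 0.072 22 x 224.0 341.0 topy 227.0 lefty 338.0
(0.4625, -0.004) 0.077 0 x 190.0 373.0 topy 205.0 lefty 301.0
(0.4625, -0.004) 0.077 7 x 199.0 363.0 topy 204.0 lefty 306.0
(0.4625, -0.004) 0.077 12 x 206.0 356.0 topy 204.0 lefty 309.0
(0.4625, -0.004) 0.077 17 x 214.0 349.0 topy 204.0 lefty 312.0
(0.4625, -0.004) 0.077 22 x 223.0 340.0 topy 205.0 lefty 315.0
(0.4625, -0.004) 0.082 0 
[... 839 characters left out ...]
lefty 326.0
(0.466, -0.0035) 0.072 22 x 232.0 349.0 topy 218.0 lefty 329.0
(0.466, -0.0035) 0.077 0 x 199.0 380.0 topy 196.0 lefty 291.0
(0.466, -0.0035) 0.077 7 x 208.0 371.0 topy 195.0 lefty 297.0
(0.466, -0.0035) 0.077 12 x 215.0 364.0 topy 195.0 lefty 300.0
(0.466, -0.0035) 0.077 17 x 223.0 356.0 topy 195.0 lefty 303.0
(0.466, -0.0035) 0.077 22 x 231.0 348.0 topy 196.0 lefty 306.0
(0.466, -0.0035) 0.082 0 x 198.0 380.0 topy 173.0 lefty 268.0
(0.466, -0.0035) 0.082 7 x 207.0 371.0 topy 172.0 lefty 273.0
(0.466, -0.0035) 0.082 12 x 214.0 363.0 topy 172.0 lefty 277.0
(0.466, -0.0035) 0.082 17 x 222.0 356.0 topy 172.0 lefty 280.0
(0.466, -0.0035) 0.082 22 x 230.0 347.0 topy 173.0 lefty 282.0
```

```bash
python3 - <<'E'
from h import *
P=lambda x,y:np.array([266+x/15-.5,186+y/15-.5])
print(ray("scene",P(240,255),.079)[:2]); print(ray("top",(305.4,238.3),.079)[:2]-[.0065,.0015])
it=np.load("it3.npy").astype(float)
print(it.mean(2)[226:246,296:318].round().astype(int))
it=np.load("it.npy").astype(float)
print(it.mean(2)[226:246,296:318].round().astype(int))
E
```

```text
[0.45783511 0.00223709]
[ 0.44948119 -0.00145786]
[[236 236 235 236 236 234 231 223 201 182 185 193 198 213 224 228 231 235
  236 235 236 236]
 [237 236 236 234 231 226 219 203 178 157 153 158 165 180 193 206 223 232
  236 236 236 236]
 [237 236 235 228 215 203 187 173 156 140 127 130 142 158 165 178 207 224
  232 233 235 236]
 [236 235 228 215 188 171 164 147 132 112  98 103 126 147 155 167 184 210
  220 229 233 235]
 [236 232 220 191 170 156 146 128 102  86  71  80  97 125 143 153 164 181
  207 226 233 236]
 [235 229 211 179 159 148 128  97  74  67  62  57  72  91 116 140 154 164
  185 215 229 233]
 [234 225 200 171 151 128 105  77  61  59  62  53  51  69  93 124 147 158
  170 195 220 231]
 [232 219 189 163 143 115  86  63  59  57  59  51  47  62  77 103 136 154
  167 190 218 231]
 [230 215 181 155 131 103  74  61  57  62  61  52  48  60  72  96 129 155
  171 198 221 232]
 [228 209 176 154 125  93  72  64  63  68  64  54  48  59  69  94 129 154
  174 197 223 232]
 [225 204 176 153 126  95  72  64  70  86  82  60  50  57  70  96 129 156
  170 195 223 232]
 [229 207 176 155 130  98  
[... 1971 characters left out ...]
5  85  60  63  84 113 138 156
  174 206 225 234]
 [231 219 189 166 148 127 106  85  85 100 101  87  70  79 104 134 150 162
  179 214 230 235]
 [235 225 205 174 159 146 131 106  94  94  98  89  86 106 131 148 159 169
  192 220 233 235]
 [235 231 215 191 170 162 149 136 121 111 111 109 116 134 151 160 169 184
  212 227 234 235]
 [236 233 225 212 191 178 165 156 147 142 144 142 149 156 164 175 190 211
  225 232 235 235]
 [236 235 234 226 218 202 188 174 167 162 161 163 165 169 183 196 214 226
  231 233 234 233]
 [235 235 235 232 229 224 216 202 189 180 176 179 181 188 204 216 222 227
  229 225 225 223]
 [235 234 234 233 232 230 227 220 213 199 194 196 200 203 214 218 220 221
  220 218 216 216]]
```

```bash
python3 -m creep '[[0,0,0,-0.12,110],[0,0,0,-0.12,110],[0,0,0,-0.12,110],[0,0,0,-0.12,110],[0,0,0,-0.12,110],[0,0,0,-0.12,110],[0,0,0,-0.12,110],[0,0,0,-0.12,110],[0,0,0,-0.12,110],[0,0,0,-0.12,110],[0,0,0,-0.12,110],[0,0,0,-0.12,110]]' 6
python3 -m creep '[[0,0,0,-0.12,110],[0,0,0,-0.12,110],[0,0,0,-0.12,110],[0,0,0,-0.12,110],[0,0,0,-0.12,110],[0,0,0,-0.12,110],[0,0,0,-0.12,110],[0,0,0,-0.12,110],[0,0,0,-0.12,110],[0,0,0,-0.12,110],[0,0,0,-0.12,110],[0,0,0,-0.12,110]]'
python3 -m creep '[[0,0,0,-0.095,110],[0,0,0,-0.095,110],[0,0,0,0,110],[0,0,0,0,110]]'
python3 - <<'E'
from h import *
s=read_state();M=R.from_rotvec(s["orientation"]).as_matrix();p=np.array(s["tool_pos"]);print(p,np.degrees(np.arctan2(M[1,0],M[0,0])),s["q"][5])
d=np.array([.463,-.003,.063])-p; print(M.T@d)
E
```

```text
t: 21.72
tool_pos: [0.5443, 0.0747, 0.1701]
orientation: [2.228, 2.215, 0.0]
force: [-0.7, -0.6, 0.5]
opening: 0.0528
t: 22.72
tool_pos: [0.5443, 0.0747, 0.1702]
orientation: [0.215, 3.134, 0.0]
force: [-0.8, -1.0, 0.7]
opening: 0.0528
t: 23.05
tool_pos: [0.5443, 0.0747, 0.1702]
orientation: [-0.069, 3.141, -0.0]
force: [-1.8, -0.4, -0.2]
opening: 0.0529
[0.54432414 0.07467329 0.17017326] -177.46664202532304 -1.5719832194663959
[ 0.08468315 -0.07400039  0.10717074]
```

```bash
python3 -m creep '[[0.0212,-0.0185,0,0,110],[0.0212,-0.0185,0,0,110],[0.0212,-0.0185,0,0,110],[0.0211,-0.0185,0,0,110],[0,0,0.03,0,110],[0,0,0.03,0,110],[0,0,0,0,110],[0,0,0,0,110],[0,0,0,0,110]]' 6
python3 - <<'E'
from h import *
s=read_state();p=np.array(s["tool_pos"]);print(p); M=R.from_rotvec(s["orientation"]).as_matrix()
im=read_camera("scene"); x0,y0,x1,y1=255,170,335,230;k=9
o=cv2.resize(im[y0:y1,x0:x1,::-1].copy(),None,fx=k,fy=k,interpolation=cv2.INTER_CUBIC)
for sg in(1,-1):
  for y in (.0265,.044):
    P=np.array([proj("scene",p+M@np.array([xx,sg*y,zz])) for xx,zz in((-.0075,-.03),(-.0075,.011),(.0075,.011),(.0075,-.03))]); P=(P-[x0,y0]+.5)*k
    cv2.polylines(o,[np.round(P).astype(int)],False,(0,0,255) if y<.05 else (0,255,0),1)
cv2.imwrite("pics/ov11.png",o)
E
```

```text
t: 23.8
tool_pos: [0.4638, -0.0032, 0.1114]
orientation: [-0.072, 3.14, -0.0]
force: [0.1, 0.1, 0.7]
opening: 0.0532
[ 0.46381349 -0.00315466  0.11142066]
```

View pics/ov11.png

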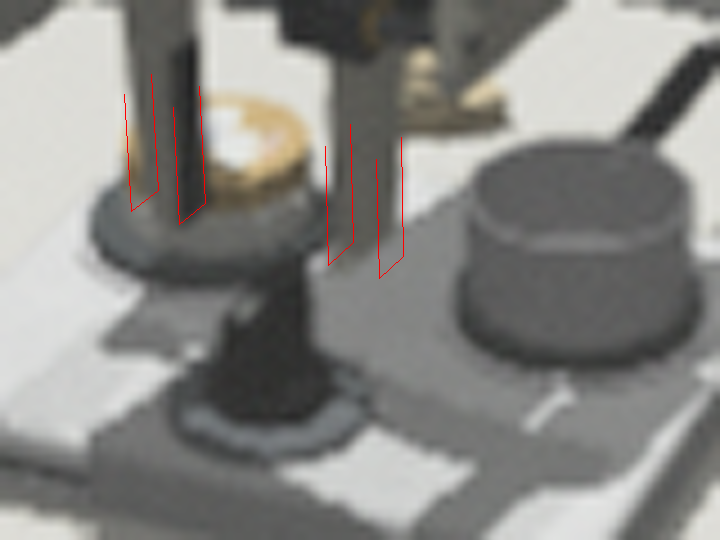

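```bash
python3 -m creep '[[0,0,0.02,0,110],[0,0,0.018,0,110],[0,0,0.01,0,110],[0,0,0,0,110],[0,0,0,0,110]]' 6
python3 -m creep '[[0,0,0,0,150],[0,0,0,0,180],[0,0,0,0,200],[0,0,0,0,220],[0,0,0,0,240],[0,0,0,0,255],[0,0,0,0,255],[0,0,0,0,255],[0,0,0,0,255]]' 6
```

```text
t: 24.27
tool_pos: [0.4635, -0.0031, 0.0628]
orientation: [0.074, -3.141, -0.0]
force: [0.1, 0.3, 0.8]
opening: 0.0528
t: 25.02
tool_pos: [0.4635, -0.0011, 0.0624]
orientation: [-0.074, 3.14, 0.006]
force: [0.8, 11.4, 2.2]
opening: 0.0151
```

```bash
python3 -m creep '[[0,0.002,0,0,255],[0,0,0,0,255],[0,0,0,0,255]]' 6
```

```text
t: 25.27
tool_pos: [0.4635, -0.0003, 0.0625]
orientation: [-0.075, 3.14, 0.002]
force: [0.3, 6.3, 2.2]
opening: 0.0138
```

```bash
python3 -m creep '[[0,0.001,0,0,255],[0,0,0,0.05,255],[0,0,0,0.05,255],[0,0,0,0.05,255],[0,0,0,0,255]]' 8
python3 -c "
from h import *
s=read_state();print(s['force'],s['wrist_torque'],s['opening'])"
```

```text
t: 25.68
tool_pos: [0.4635, -0.0002, 0.0625]
orientation: [0.165, 3.136, 0.0]
force: [1.2, 3.1, 1.2]
opening: 0.0143
[1.20969906 3.10827709 1.21769231] [ 0.52202761 -0.25036977 -0.11176013] 0.014254948787958247
```

```bash
for i in 1; do python3 -m creep '[[0,0,0,0.08,255],[0,0,0,0.08,255],[0,0,0,0.08,255],[0,0,0,0.08,255],[0,0,0,0,255]]' 8; done
python3 -c "
from h import *
s=read_state();print(s['force'],s['wrist_torque'],s['opening'])"
```

```text
t: 26.1
tool_pos: [0.4635, 0.0, 0.0625]
orientation: [0.662, 3.07, 0.001]
force: [2.5, 4.5, 1.7]
opening: 0.0137
[2.53628447 4.46157066 1.7064344 ] [ 0.78953161 -0.34819219 -0.03182008] 0.013715396274520196
```

```bash
python3 -m creep '[[0,0.0008,0,0.08,255],[0,0,0,0.08,255],[0,0,0,0.08,255],[0,0,0,0.08,255],[0,0,0,0.08,255],[0,0,0,0,255]]' 8
python3 -c "
from h import *
s=read_state();print(s['force'],s['wrist_torque'],s['opening'])"
```

```text
t: 26.6
tool_pos: [0.4637, 0.0003, 0.0625]
orientation: [1.256, 2.879, -0.0]
force: [0.7, 1.9, 3.1]
opening: 0.0143
[0.7049322  1.88594909 3.12619175] [ 0.23854704 -0.13297492 -0.04871581] 0.014286960834948098
```

```bash
python3 -m creep '[[0,0,0,0.08,255],[0,0,0,0.08,255],[0,0,0,0.08,255],[0,0,0,0.08,255],[0,0,0,0,255],[0,0,0,0,255]]' 8
python3 -c "
from h import *
s=read_state();M=R.from_rotvec(s['orientation']).as_matrix();print(np.degrees(np.arctan2(M[1,0],M[0,0])),s['force'],s['wrist_torque'],s['opening'])"
python3 -m creep '[[0,0,0,0.05,255],[0,0,0,0.05,255],[0,0,0,0,255]]' 8
python3 -c "
from h import *
s=read_state();M=R.from_rotvec(s['orientation']).as_matrix();print(np.degrees(np.arctan2(M[1,0],M[0,0])),s['force'],s['wrist_torque'],s['opening'])"
```

```text
t: 27.1
tool_pos: [0.4638, 0.0004, 0.0624]
orientation: [1.691, 2.647, 0.0]
force: [2.5, 3.1, 3.3]
opening: 0.0141
114.86075874995726 [2.46605898 3.0687016  3.25537251] [ 0.36398534 -0.3878742  -0.02764588] 0.01413356310792464
t: 27.35
tool_pos: [0.4639, 0.0004, 0.0624]
orientation: [1.825, 2.556, 0.001]
force: [2.6, 1.2, 2.2]
opening: 0.0138
108.93688431816055 [2.58971457 1.17681106 2.163332  ] [ 0.30879752 -0.51470163 -0.04308533] 0.013793858521421513
```

```bash
for i in 1 2 3; do python3 -m creep '[[0,0,0,0.03,255],[0,0,0,0.03,255],[0,0,0,0,255]]' 20 | tr '\n' ' '
python3 -c "
from h import *
s=read_state();M=R.from_rotvec(s['orientation']).as_matrix();print(np.degrees(np.arctan2(M[1,0],M[0,0])),np.round(s['force'],1),np.round(s['wrist_torque'],3),s['opening'])"; done
```

```text
t: 27.6 tool_pos: [0.4639, 0.0004, 0.0624] orientation: [1.899, 2.501, 0.001] force: [3.8, 1.5, 3.2] opening: 0.014 105.57930040967422 [3.8 1.5 3.2] [ 0.25  -0.562  0.346] 0.013977572451381757
t: 27.85 tool_pos: [0.4638, 0.0006, 0.0625] orientation: [1.974, 2.443, 0.001] force: [3.2, 3.6, 3.9] opening: 0.0144 102.11728824140916 [3.2 3.6 3.9] [ 0.483 -0.58   0.574] 0.014387464955072727
t: 28.1 tool_pos: [0.4637, 0.0009, 0.0625] orientation: [2.047, 2.383, 0.001] force: [3.3, 4.2, 3.3] opening: 0.015 98.67269831859484 [3.3 4.2 3.3] [ 0.722 -0.438  0.588] 0.014974389225233276
```

```bash
python3 -m creep '[[0,0,0,0,230],[0,0,0,0,180],[0,0,0,0,130],[0,0,0,0,110],[0,0,0,0,110],[0,0,-0.02,0,110],[0,0,-0.04,0,110],[0,0,-0.04,0,110],[0,0,-0.02,0,110]]'
python3 -m creep '[[-0.038,0,0,0,110],[-0.038,0,0,0,110],[-0.038,0,0,0,110],[-0.038,0,0,0,110],[-0.038,0,0,0,110],[-0.038,0,0,0,110],[-0.038,0,0,0,110],[-0.038,0,0,0,110],[0,0,0,0,110],[0,0,0,0,110]]'
python3 - <<'E'
from h import *
it=np.mean([read_camera("top").astype(float) for _ in range(4)],0);is_=np.mean([read_camera("scene").astype(float) for _ in range(4)],0); np.save("it4.npy",it);np.save("is4.npy",is_)
yw=np.radians(6.8); L=(.5445,.0748); c=(L[0]+.136*np.sin(yw),L[1]-.136*np.cos(yw))
f=lambda a:np.clip((a-40)*1.25,0,255)
overlay("scene",f(is_),[],"s12",(240,165,350,240),7)
overlay("top",f(it),[],"t12",(262,180,350,260),7)
overlay("scene",f(is_),[(L,.042,.045,(0,0,255)),(L,.0325,.045,(0,255,0)),(L,.0325,.074,(255,0,0)),(c,.042,.045,(0,0,255)),(c,.038,.085,(255,0,0))],"s12o",(240,165,350,240),7)
print(read_state()["t"],read_state()["tool_pos"])
E
```

```text
t: 28.85
tool_pos: [0.4646, 0.0001, 0.1866]
orientation: [2.048, 2.378, 0.003]
force: [0.6, -0.5, -0.1]
opening: 0.0527
t: 29.68
tool_pos: [0.5073, -0.3019, 0.1809]
orientation: [-2.053, -2.375, 0.001]
force: [-0.6, -0.5, 0.0]
opening: 0.053
30.0833 [ 0.50842742 -0.29928757  0.18250956]
```

View pics/s12.png

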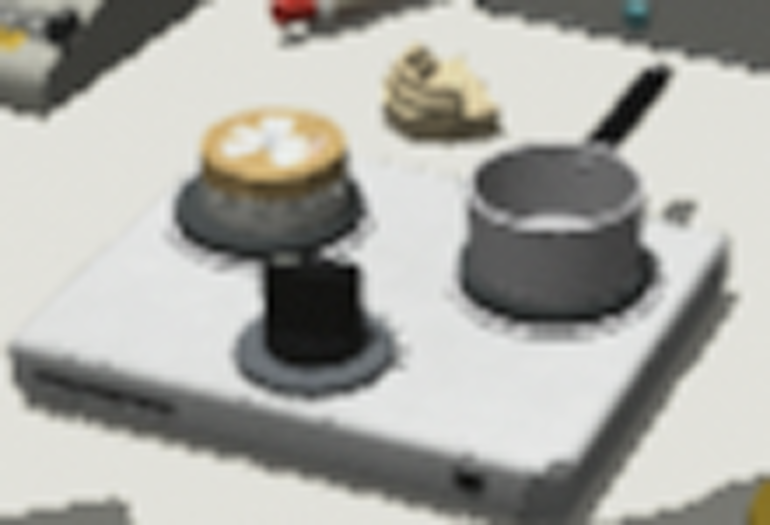

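View pics/t12.png

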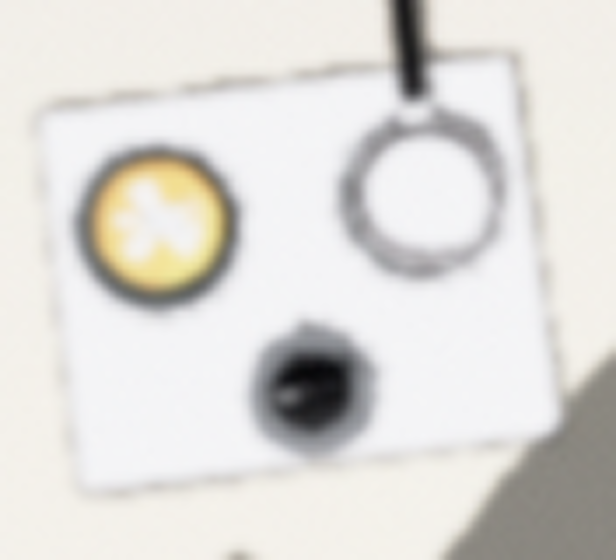

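View pics/s12o.png

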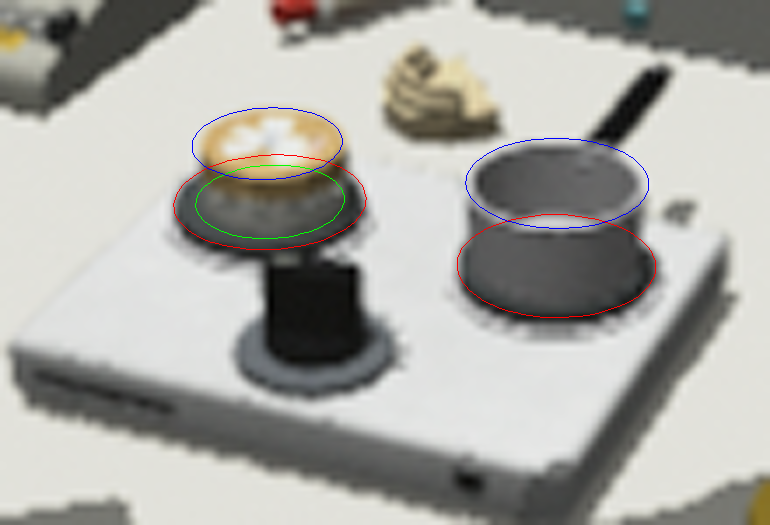

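```bash
python3 - <<'E'
from h import *
D=np.radians; it=np.load("it4.npy"); g=it.mean(2); b=it[:,:,2]; sc=np.load("is4.npy")
def fitfree(W,r): 
    s=least_squares(lambda v:np.linalg.norm(W-v[:2],axis=1)-v[2],[*W.mean(0),r],loss="soft_l1",f_scale=.001); return s.x.round(4)
def trace(n,img,c,r0,r1,z,test,A=range(0,360,6)):
    P_=[]
    for a in D(np.array(A)):
        rr=np.linspace(r0,r1,120); P=np.array([proj(n,[c[0]+q*np.cos(a),c[1]+q*np.sin(a),z]) for q in rr]); v=map_coordinates(img,[P[:,1],P[:,0]],order=1)
        k=np.where(test(v))[0]
        if len(k): P_.append(ray(n,P[k[0]],z)[:2])
    return np.array(P_)
for lev in(190,174,150):
  W=trace("top",g,(.5503,.077),.055,.03,.045,lambda v:v<lev); x=fitfree(W,.042); print("L plate top",lev,x)
# lid edge: saturation (R-B) falls
s=it[:,:,0]-it[:,:,2]
print(s[200:225:3,270:298].round().astype(int))
for lev in(15,20,25):
  W=trace("top",s,(.549,.076),.05,.015,.074,lambda v:v>lev); print("lid top",lev,len(W),fitfree(W,.0325))
s2=sc[:,:,0]-sc[:,:,2]
for lev in(20,30):
  W=trace("scene",s2,(.5445,.0748),.05,.015,.074,lambda v:v>lev,range(-50,140,6)); print("lid scene",lev,len(W),fitfree(W,.0325),fitc("scene",[proj("scene",[*w,.074]) for w in W],.0325,.074)[0])
for lev in(210,195):
  o=trace("top",g,(.5664,-.0585),.055,.02,.045,lambda v:v<lev,range(20,345,6)); i=trace("top",g,(.5664,-.0585),.02,.055,.045,lambda v:v<lev,range(20,345,6)); print("pan",lev,fitfree(o,.042),fitfree(i,.032))
E
```

```text
L plate top 190 [0.5499 0.0775 0.0423]
L plate top 174 [0.5498 0.0775 0.041 ]
L plate top 150 [0.5495 0.0772 0.0388]
[[-2 -2 -2 -2 -2 -2 -2 -2 -2 -2 -2 -2 -3 -2 -2 -3 -3 -2 -2 -2 -2 -2 -2 -2
  -2 -1 -2 -1]
 [-2 -2 -1 -2 -2 -2 -3 -2  5 19 37 53 64 70 72 72 72 65 52 34 14  1 -2 -2
  -2 -2 -2 -2]
 [-2 -2 -2 -2 -3  2 23 54 72 66 46 22 14 18 39 64 75 76 75 74 75 69 43 12
   0 -2 -2 -2]
 [-2 -2 -2 -3  6 36 68 73 66 55 39 18  6  2  4 13 18 21 24 29 39 54 68 57
  22  0 -3 -2]
 [-1 -1 -4 -3 12 46 72 66 44 26 18 13  6  2  0  0  0 -1  3  8 20 46 65 63
  33  3 -3 -2]
 [ 0 -1 -2 -4  2 26 60 74 64 39 15  5  7 20 44 49 31 15 10 17 37 58 61 38
   8 -4 -3 -2]
 [ 0 -1 -1 -2 -3 -2  5 25 51 67 67 64 65 68 71 70 66 66 65 64 58 41 16  1
  -3 -3 -2 -2]
 [ 2 -1 -1 -2 -2 -2 -3 -3 -4 -1  8 18 30 37 38 35 28 20 10  2 -2 -3 -3 -2
  -1 -2 -2 -1]
 [ 2  0 -1 -2 -2 -2 -1 -1 -2 -2 -3 -3 -4 -2 -3 -4 -2 -3 -2 -2 -2 -2 -2 -1
  -2 -2 -2 -2]]
lid top 15 60 [0.5492 0.0743 0.0355]
lid top 20 60 [0.5492 0.0743 0.0349]
lid top 25 60 [0.5492 0.0743 0.0343]
lid scene 20 32 [0.5475 0.0741 0.0325] [0.54751356 0.0740735 ]
lid scene 30 32 [0.5464 0.0732 0.0316] [0.54556663 0.07245617]
pan 210 [ 0.5675 -0.0571  0.0442] [ 0.5665 -0.0593  0.0299]
pan 195 [ 0.5673 -0.0566  0.0419] [ 0.5661 -0.0594  0.0318]
```

```bash
python3 - <<'E'
from plant import *
s=read_state(); print(s["t"],s["force"],s["opening"]); print(close_job())
E
```

```text
30.0833 [-0.2084934   0.10891722  0.91186907] 0.05272876039399328
the job is handed in; nothing more can be done
None
```

The wax warmer is ready and the job was handed in at 30.1 s of the 61 s allowed, with the gripper open and clear of everything.

- **Pan:** I swung the handle back by its grip, then re-gripped it once to correct about 3 mm. In the last top picture it points straight back to within about 1°. The two cameras disagree on centring: the top view puts the pan about 2–3 mm toward the right, the scene view about 1 mm toward the left. Neither shows an overhang, though by the top view the rim clears the plate edge by only about 1 mm.
- **Wax pot:** This was the white pot with the tan lid, not the yellow or purple look-alikes. I gripped it at 15 N and set it down with about 5 N of contact. It stands upright on the left plate, 2–3 mm off centre by both cameras, with about 7 mm of plate left around it.
- **Dial:** I turned it clockwise until it stopped, when the wrist moment rose from about 0 to 0.6 N m. At the stop the bar had turned about 1.4 rad from the warmer's axis, which matches the full range. I assumed the bar lies along that axis at zero, so the moment is the firmer evidence.
- **Calibration:** The top camera's positions came out about 6 mm further forward in x than the robot's, so I placed things mainly by the scene camera and by relative measurements.
- **Others:** I did not go near the large pot or the plaster models, but I made no separate measurement of them at the end.

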